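# Load the gauging station for the next measuring run

### The arm

A 6-joint arm with a two-finger parallel gripper is mounted at the origin on a cart in front of the work surface, level with it; the furniture and walls round the work are solid. World frame = base frame: x ahead of the robot, y to its left, z up, the work surface at z = 0. Lengths are in m, angles in degrees, forces in N, time in s.
With the tool pointing down it reaches from about 0.375 to 0.9 m from the base axis. Payload 3.1 kg.
Tool frame: the origin (TCP) lies on the centre line of the jaws, within the pads' length; the fingertips stand 8 mm ahead of it and the grasp point (between the pads) lies 11 mm behind it; y points along the fingers, x is the direction in which the jaws open and shut, and the axes are right-handed (so a half turn about y gives the same grasp; the last joint's range is limited). The gripper opens to 87 mm and grips with 3 to 60 N. Pads are 19 mm wide; open, the fingers measure 117 mm over their backs; the gripper's body (75 mm by 190 mm) begins 51 mm behind the grasp point.
Start: joints at [-86.259, 30.224, 82.088, -0, 67.689, -10.227], TCP at [0.151, -0.606, 0.231] pointing down, gripper open.
Joint ranges: [-176.69, 176.69], [-43.24, 126.21], [12.49, 139.97], [-82, 262], [0, 151.66], [-163.58, 163.58]. Speed limits (degrees/s): [159.86, 159.86, 180, 180, 180, 180].

### API

Orientations are given as a 3x3 rotation matrix whose columns are the frame's x, y, z axes.
In Python, from rig import read_state, imaging, job, spotter gives the robot as it stands.
- The arm moves only by the tool apply_moves, never from a script. Its argument "steps" is a list of rows, each an object of numbers: "x", "y", "z": the shift along the world's x, y, z in mm; "spin": the turn about the world's z in rad. In form: [{"x": .., "y": .., "z": .., "spin": ..}, ...]. A call has 1 to 12 rows; each row shifts and turns the pose as measured when the row begins; what a row does not reach is not made up. A row lasts 1/10 s, in which the tool goes at most 50 mm and 8.59 degrees, less where a joint would pass 70% of its speed; a pose out of reach is approached as far as the arm can. A call is refused whole if a number of a shift passes 50 or a number of a turn 0.15, either way. A call with a gripper value outside its range is refused whole. "grip" is the finger opening in mm, from 0 to 87, set as the call begins (left out, the last holds). The fingers move at their own pace and stop on an object; the grip force is fixed at half the most. Time passes only in rows, so rows that do not move let the fingers close. It gives the time, the measured TCP pose, the force and the opening at its end, in the units of the state.
- read_state(): the state, without advancing time (a new reading comes with each control period).
- imaging.capture(name): name is "side" or "top"; returns the picture (480x640x3 uint8, red, green, blue); there is no depth.
- imaging.camera_params(name): a dict with "fov_y" (degrees; the focal length in pixels is half the picture's height over the tangent of half this angle, whatever the lens; pixels are square), "cx", "cy" (the principal point, pixels), "dist" ([k1, k2, p1, p2, k3] as OpenCV has them; the pictures are not rectified), "R" (3x3) and "t" (3): a world point X has camera coordinates R X + t. Camera axes: x right, y down, z forward; pixel columns grow to the right and rows downward; lengths in m; the calibration is good to about 2 mm. A picture is of the moment at which its call begins. camera_params takes no time and is no camera call.
- job.hand_in(): hands the job in, once; it reports no verdict.
Trained networks look in the newest picture that a camera, given by its name, has taken for a name from the list of things; names that differ only in an ending like _2 or _b are one class to them, and where a whole thing is asked for, a point or a joint stands for the part that bears it (a point fixed in the world has none). Each returns a list of dicts, best first, with "score" (0 to 1); they miss things now and then, are a little off and sometimes report something else, mostly with a low value. They report only what shows in the picture. A call takes as long as a camera call.
- spotter.cut_out(name, camera): "mask" (480x640 bool, what is visible of it) and "rect" ([left, top, width, height] in pixels, round what is visible of it).
The state is a dict: "time_s": time; "joint_positions": joint angles; "qvel": joint speeds; "tau": joint torques, N m; "position": TCP position; "tcp_rot": TCP orientation; "force": force on the tool from outside, world axes, zero at the start; "moment": the same for the moment, N m; "opening": opening from 0.0 (shut) to 1.0 (fully open).
Only numpy, scipy, OpenCV 4.12 (cv2) and the standard library are available. Lean on these libraries where they do the work, as an engineer would, in place of code of your own. Each camera call takes 0.05 s, during which the arm holds its last target.

### The job

Load the gauging station: set the ring gauge and the gear blank flat in the counterbored seats, each in the one bored to its own size, and lay the plug gauge along its two-yoke rest. On the four-pin hole gauge, lower the thick plate with the large holes over all four pins until it lies flat on the base, then put the thinner plate with the small holes over the same pins, boss up, so that it lies flat on the pin shoulders. Leave the glass dish where it stands.

Things in the scene. Friction and masses are not known exactly. Their poses are not given: they have to be found in the camera images.
- spacer_plate_center (a point): Thick bare-aluminium plate, loose, 104 (x) x 60 (y) x 12 (z) mm, with four large through holes of 17 mm at x = +-38, y = +-16 mm and one central 28 mm bore. The point is the centre of the plate, 6 mm above its underside; x along its length. Its plain long edges can be gripped at mid-length (60 mm wide).
- cover_plate_center (a point): Thinner bare-aluminium plate, loose, 104 (x) x 60 (y) x 8 (z) mm, four small through holes of 10 mm at x = +-38, y = +-16 mm and a solid round boss, 26 mm wide, 8 mm high, amid its upper face. The point is the centre of the slab without the boss, 4 mm above its underside; x along its length. Its plain long edges can be gripped at mid-length (60 mm wide).
- ring_gauge_center (a point): Steel ring gauge with a knurled rim, loose, lying flat: 46 mm in diameter, 16 mm high, a wide bore in the middle. The point is its centre, 8 mm above its underside; z is its axis.
- sample_gear_center (a point): Small steel spur gear blank, loose, lying flat: 29 mm over its teeth, teeth 9 mm high, a 14 mm hub on top up to 13 mm. The point lies on its axis, 6.5 mm above its underside; z is its axis.
- plug_gauge_center (a point): Double-ended plug gauge, loose, lying: black hexagonal handle 70 mm long, 16 mm over its flats (18 mm over the corners at the sides), 12 mm steel plugs at both ends; 108 mm over all. The point is the middle of the handle, 8 mm above its lowest face; y is the long axis (the plugs end at y = -61 and +47 mm from the point).
- gauge_base_top (a point): Four-pin hole gauge, fixed: steel base 132 (x) x 52 (y) x 18 mm, four upright pins at x = +-38, y = +-16 mm: 13 mm thick up to a flat shoulder 26 mm above the base top, then 6 mm thick, top 7 mm tapered, ending 42 mm above the base top. Point: middle of the base's top face; x along its length. Thick plate on the base, thin plate on the shoulders; plates may be turned end for end.
- ring_seat_floor (a point): Larger square aluminium seat block, fixed, 74 x 74 x 15 mm, with a round counterbore 50 mm wide and 5 mm deep with a chamfered mouth. The point is the centre of the counterbore's floor, 10 mm above the work surface. For the ring gauge.
- gear_seat_floor (a point): Smaller square aluminium seat block, fixed, 56 x 56 x 14 mm, with a round counterbore 34 mm wide and 4 mm deep with a chamfered mouth. The point is the centre of the counterbore's floor, 10 mm above the work surface. For the gear blank.
- plug_rest_floor (a point): Rest for the plug gauge, fixed: base 88 (x) x 46 x 6 mm, two white yokes, 10 mm thick, at x = +-26 mm, open between. Each has a flat floor 13 mm wide, 18 mm above the work surface, and flanks flaring out 30 degrees up to 33 mm. Point: midway between the yokes at floor height; the gauge lies along x, either way round, its handle centred on the point, a flat on both floors.
- sample_dish_center (a point): Bystander: covered glass dish, loose, 64 mm in diameter, 14 mm high, with three small brass rings inside. The point is its centre, 7 mm up. The tallest thing near the work is a desk printer, fixed: top at z = 170 mm, over x > 0.63, y 0.10 to 0.45 m, with a paper tongue at z = 150 to 160 mm reaching forward to x = 0.52 m at y 0.27 to 0.31 m; travel above it or round it.

How it is judged:
By the outcome, as a careful person would: the job done as asked, in the order asked, and still so for the second after the job is handed in, with the robot touching nothing.
It also fails if it takes over 138 s, if anything falls off the work surface, if the arm or the gripper's body presses on something with over 40 N, if the wrist force passes 120 N, or if a joint passes its speed limit or range.

## Working session

There is one attempt and no reset: what is moved stays moved. The work goes in short steps, Python scripts to look and compute and a tool call to move; the robot and the scene stay as the last step left them, time stands still between calls to the robot, and variables do not carry over. Pictures are saved under pics/ and viewed, and the job is handed in when it is done.

Besides the shell and the picture viewer there is one more tool, called after "Request:" by a JSON object that holds its "method" and its "body". apply_moves: Moves the arm, as the interface text tells. Its arguments: {"type":"object","properties":{"steps":{"type":"array"},"grip":{"type":"number"}},"required":["steps"]}

```bash
ls; mkdir -p pics; python3 - <<'E'
from rig import read_state, imaging
import cv2
s=read_state();print(s)
for n in("side","top"):
    im=imaging.capture(n);cv2.imwrite(f"pics/{n}0.png",im[:,:,::-1]);print(n,imaging.camera_params(n))
E
```

```text
pics
{'time_s': 0.0, 'joint_positions': array([-8.62577544e+01,  3.02801170e+01,  8.21564966e+01,  8.74881568e-04,
        6.76873059e+01, -1.02269198e+01]), 'qvel': array([ 0.13370216, -0.0425799 ,  0.03156815, -0.11799686, -0.05337632,
        0.10129634]), 'tau': array([ 1.16211584e-03, -4.40039527e+01, -1.76590222e+01,  6.32795342e-02,
        5.82122756e-02, -1.72785717e-04]), 'position': array([ 0.15086459, -0.60578943,  0.22955865]), 'tcp_rot': array([[ 2.41393905e-01, -1.27065784e-04,  9.70427208e-01],
       [-9.70424888e-01,  2.15911235e-03,  2.41393610e-01],
       [-2.12593424e-03, -9.99997661e-01,  3.97888762e-04]]), 'force': array([ 0.26346548,  0.50738672, -0.35644493]), 'moment': array([-0.04196706, -0.02626876, -0.0023929 ]), 'opening': 1.0002786012622324}
side {'fov_y': 50.35799702514905, 'cx': 320.37892001519555, 'cy': 237.7798019144462, 'dist': array([-0.11547818,  0.        ,  0.        ,  0.        ,  0.        ]), 'R': array([[ 0.91286764, -0.40747652, -0.02521025],
       [-0.25092815, -0.51129947, -0.82195372],
       [ 0.32203686,  0.75666091, -0.56899607]]), 't': array([-0.49048231,  0.14289741,  1.12723362])}
top {'fov_y': 49.18115980431605, 'cx': 319.9628204789725, 'cy': 247.19250990357014, 'dist': array([-0.04284084,  0.        ,  0.        ,  0.        ,  0.        ]), 'R': array([[-0.00194909, -0.99999314, -0.00314927],
       [-0.98753822,  0.00242038, -0.15736078],
       [ 0.15736732,  0.00280332, -0.98753616]]), 't': array([-0.03173411,  0.53983189,  1.12580917])}
```

View pics/side0.png

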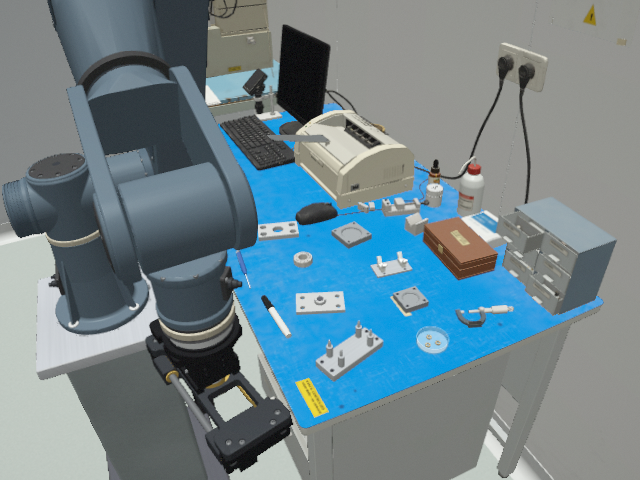

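View pics/top0.png

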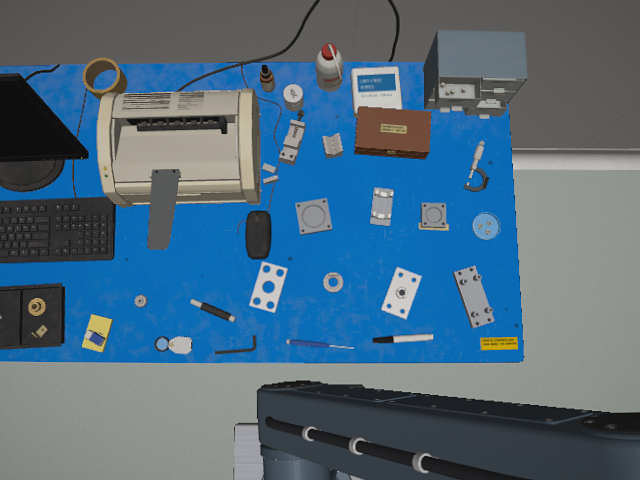

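```bash
cat > h.py <<'E'
import numpy as np, cv2
from rig import read_state, imaging, spotter
NAMES="spacer_plate_center cover_plate_center ring_gauge_center sample_gear_center plug_gauge_center gauge_base_top ring_seat_floor gear_seat_floor plug_rest_floor sample_dish_center".split()
def cam(n):
    p=imaging.camera_params(n);f=240/np.tan(np.radians(p["fov_y"]/2))
    K=np.array([[f,0,p["cx"]],[0,f,p["cy"]],[0,0,1.]]);return K,np.array(p["dist"]),np.array(p["R"]),np.array(p["t"])
def p2w(n,uv,z):
    K,d,R,t=cam(n);uv=np.asarray(uv,float).reshape(-1,1,2)
    u=cv2.undistortPoints(uv,K,d)[:,0];D=np.c_[u,np.ones(len(u))]@R;C=-R.T@t
    s=(np.asarray(z)-C[2])/D[:,2];return C+D*s[:,None] if np.ndim(s) else C+D*s
def w2p(n,X):
    K,d,R,t=cam(n);return cv2.projectPoints(np.asarray(X,float).reshape(-1,3),cv2.Rodrigues(R)[0],t,K,d)[0][:,0]
E
python3 - <<'E'
from h import *
import pickle
out={}
for c in("top","side"):
    im=imaging.capture(c);np.save(f"pics/{c}.npy",im)
    for n in NAMES:
        r=spotter.cut_out(n,c)
        out[c,n]=r
        print(c,n,[(round(float(q["score"]),2),[int(v) for v in q["rect"]], int(q["mask"].sum())) for q in r[:3]])
        if r:
            q=r[0]["mask"];ys,xs=np.nonzero(q);print("   ",xs.mean().round(1),ys.mean().round(1),p2w(c,[xs.mean(),ys.mean()],0.01).round(4))
pickle.dump(out,open("masks.pkl","wb"))
print(read_state()["time_s"])
im=np.load("pics/top.npy")
def crop(x,y,w,h,s,name):cv2.imwrite(name,cv2.resize(im[y:y+h,x:x+w,::-1],None,fx=s,fy=s,interpolation=cv2.INTER_CUBIC))
crop(370,180,150,150,4,"pics/c1.png");crop(230,180,150,150,4,"pics/c2.png");crop(110,270,150,90,5,"pics/c3.png")
E
```

```text
top spacer_plate_center [(0.77, [252, 261, 33, 52], 989)]
    268.1 288.3 [[0.4509 0.0849 0.01  ]]
top cover_plate_center [(0.88, [381, 269, 39, 49], 1263), (0.28, [190, 300, 44, 20], 341)]
    400.7 292.9 [[ 0.4399 -0.2151  0.01  ]]
top ring_gauge_center [(0.76, [325, 274, 13, 18], 269)]
    332.4 282.3 [[ 0.4643 -0.0608  0.01  ]]
top sample_gear_center [(0.67, [134, 293, 11, 13], 113), (0.31, [450, 267, 41, 62], 1394)]
    140.5 300.2 [[0.4241 0.3747 0.01  ]]
top plug_gauge_center [(0.64, [191, 296, 41, 21], 294)]
    213.7 310.7 [[0.4007 0.2071 0.01  ]]
top gauge_base_top []
top ring_seat_floor [(0.85, [293, 198, 39, 38], 1070)]
    313.0 216.5 [[ 0.6168 -0.0169  0.01  ]]
top gear_seat_floor [(0.6, [421, 204, 22, 24], 619)]
    433.1 215.1 [[ 0.6197 -0.2951  0.01  ]]
top plug_rest_floor [(0.8, [368, 189, 23, 33], 751)]
    381.2 206.2 [[ 0.6409 -0.1753  0.01  ]]
top sample_dish_center [(0.7, [472, 212, 27, 25], 653)]
    486.0 226.1 [[ 0.5933 -0.4172  0.01  ]]
side spacer_plate_center [(0.96, [254, 221, 47, 19], 595)]
    277.1 230.0 [[0.4505 0.082  0.01  ]]
side cover_plate_cente
[... 213 characters left out ...]
]]
side sample_gear_center []
side plug_gauge_center [(0.38, [296, 250, 14, 14], 230)]
    302.8 259.4 [[ 0.4626 -0.0649  0.01  ]]
side gauge_base_top [(0.79, [318, 321, 63, 59], 1838)]
    348.7 352.5 [[ 0.4285 -0.3777  0.01  ]]
side ring_seat_floor [(0.78, [331, 220, 44, 28], 660), (0.32, [314, 323, 69, 59], 1876)]
    351.6 234.4 [[ 0.6153 -0.0217  0.01  ]]
side gear_seat_floor [(0.89, [394, 282, 36, 30], 615), (0.31, [298, 290, 46, 24], 1041)]
    410.2 299.5 [[ 0.6161 -0.2989  0.01  ]]
side plug_rest_floor [(0.72, [375, 249, 38, 29], 640)]
    390.8 266.4 [[ 0.6374 -0.1801  0.01  ]]
side sample_dish_center [(0.66, [413, 328, 35, 24], 731)]
    431.5 339.3 [[ 0.5909 -0.4177  0.01  ]]
1.2
```

View pics/c1.png

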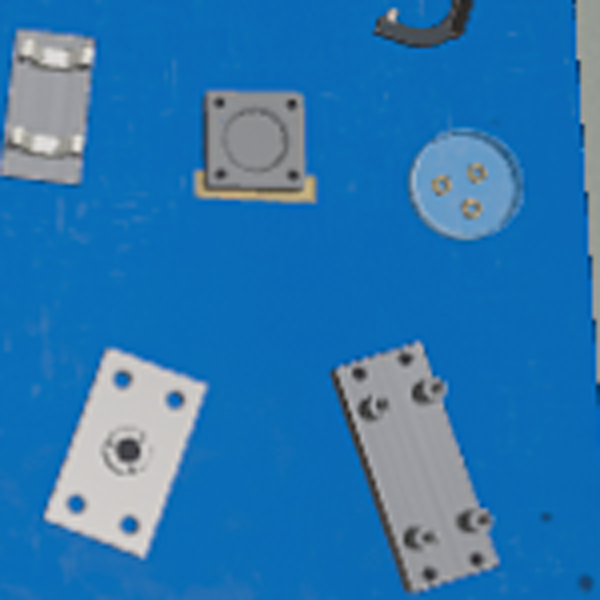

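View pics/c2.png

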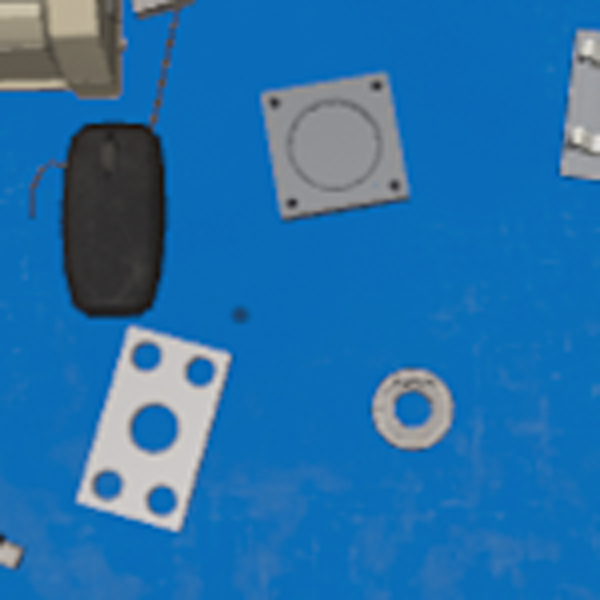

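View pics/c3.png

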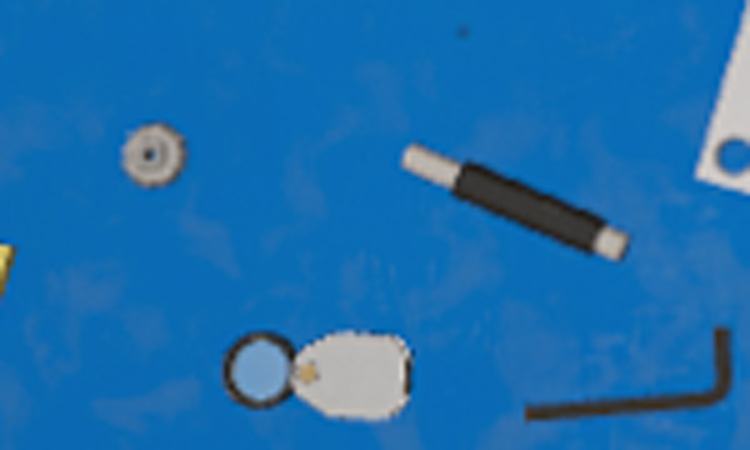

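```bash
cat > fit.py <<'E'
from h import *
from scipy.optimize import minimize
def box(x0,x1,y0,y1,z0,z1): return np.array([[x,y,z] for x in(x0,x1) for y in(y0,y1) for z in(z0,z1)],float)
A=np.linspace(0,2*np.pi,36,endpoint=False)
def circ(x,y,r,z): return np.c_[x+r*np.cos(A),y+r*np.sin(A),np.full(36,z)]
def cyl(x,y,r,z0,z1): return np.r_[circ(x,y,r,z0),circ(x,y,r,z1)]
def ycyl(y0,y1,r,zc,n=36,ph=0):
    a=np.linspace(0,2*np.pi,n,endpoint=False)+ph
    return np.r_[[[r*np.cos(q),y,zc+r*np.sin(q)] for y in(y0,y1) for q in a]]
P=[(sx*38,sy*16) for sx in(-1,1) for sy in(-1,1)]
# models in mm, z from underside; parts, holes[(x,y,r,z0,z1)]
M={
"spacer":([box(-52,52,-30,30,0,12)],[(x,y,8.5,0,12) for x,y in P]+[(0,0,14,0,12)]),
"cover":([box(-52,52,-30,30,0,8),cyl(0,0,13,8,16)],[(x,y,5,0,8) for x,y in P]),
"ring":([cyl(0,0,23,0,16)],[(0,0,11.5,0,16)]),
"gear":([cyl(0,0,14.5,0,9),cyl(0,0,7,9,13)],[]),
"plug":([ycyl(-35,35,16/np.sqrt(3),8,6,0),ycyl(-61,-35,6,8),ycyl(35,47,6,8)],[]),
"gauge":([box(-66,66,-26,26,0,18)]+[cyl(x,y,6.5,18,44) for x,y in P]+[cyl(x,y,3,44,53) for x,y in P]+[cyl(x,y,2,53,60) for x,y in P],[]),
"rseat":([box(-37,37,-37,37,0,15)],[]),
"gseat":([box(-28,28,-28,28,0,14)],[]),
"rest":([box(-44,44,-23,23,0,6)]+[box(x-5,x+5,-16,16,6,18) for x in(-26,26)],[]),
}
S=8
def alpha(im):
    f=im.astype(float);d=f[:,:,2]-f[:,:,0];return d
def fit(c,im,name,x0,y0,yaw0,zoff=0,roi=None,verbose=0,rmm=85,freew=None):
    parts,holes=M[name]
    d=alpha(im)
    cpx=w2p(c,[x0,y0,zoff+.01])[0]
    R={"spacer":40,"cover":40,"ring":18,"gear":12,"plug":40,"gauge":50,"rseat":30,"gseat":24,"rest":34}[name]
    u0,v0=int(cpx[0])-R,int(cpx[1])-R;u0=max(u0,0);v0=max(v0,0)
    D=d[v0:v0+2*R,u0:u0+2*R];bg=np.percentile(D,90)
    al=np.clip(1-D/bg,0,1)
    w=(D>-25).astype(np.uint8);w=cv2.erode(w,np.ones((3,3))) if name=="gseat" else np.ones_like(w)
    h,wd=al.shape
    def poly(p,q,yaw): # -> hi-res pixel coords
        cs,sn=np.cos(yaw),np.sin(yaw);X=np.c_[(cs*p[:,0]-sn*p[:,1])/1e3+q[0],(sn*p[:,0]+cs*p[:,1])/1e3+q[1],p[:,2]/1e3+zoff]
        uv=w2p(c,X);return ((uv-[u0,v0]+.5)*S-.5)
    def render(q):
        m=np.zeros((h*S,wd*S),np.uint8)
        for p in parts:
            hl=cv2.convexHull(poly(p,q,q[2]).astype(np.float32))
            cv2.fillConvexPoly(m,np.round(hl*16).astype(np.int32),255,shift=4)
        for (x,y,r,z0,z1) in holes:
            a=np.zeros_like(m);b=np.zeros_like(m)
            for mm,z in((a,z0),(b,z1)):
                cv2.fillConvexPoly(mm,np.round(poly(circ(x,y,r,z),q,q[2])*16).astype(np.int32),255,shift=4)
            m[(a>0)&(b>0)]=0
        return cv2.resize(m,(wd,h),interpolation=cv2.INTER_AREA)/255.
    # restrict to neighbourhood of the object
    def cost(v):
        q=[v[0]/1e3,v[1]/1e3,v[2]/30]
        r=render(q);near=W
        return float((w*near*(np.minimum(np.abs(r-al),1))**2).sum())
    v=np.array([x0*1e3,y0*1e3,yaw0*30])
    best=None
    for it in range(3):
        r=render([v[0]/1e3,v[1]/1e3,v[2]/30])
        k=9 if it==0 else 7
        W=cv2.dilate((r>.05).astype(np.uint8),np.ones((k,k)))
        res=minimize(cost,v,method="Nelder-Mead",options=dict(initial_simplex=v+np.array([[0,0,0],[4,0,0],[0,4,0],[0,0,4]])*(1 if it==0 else .4),xatol=.02,fatol=1e-3,maxiter=200))
        v=res.x
    q=[v[0]/1e3,v[1]/1e3,v[2]/30]
    return q,res.fun,(render(q),al)
E
cat > run1.py <<'E'
from fit import *
init={"spacer":(.451,.085,None),"cover":(.44,-.215,None),"ring":(.4643,-.061,0),"gear":(.424,.375,0),"plug":(.40,.207,None),"gauge":(.43,-.375,None),"rseat":(.617,-.017,.15),"gseat":(.62,-.295,0),"rest":(.641,-.175,None)}
dirs={"spacer":((262,310),(276,264)),"cover":((392,315),(411,270)),"plug":None,"gauge":((482,324),(466,268)),"rest":((379,223),(384,190))}
for n,(x,y,w) in init.items():
    if w is None:
        if n=="plug":
            a,b=p2w("top",[[192,301],[235,319]],.008); dd=a-b; w=np.arctan2(dd[1],dd[0])+np.pi/2  # -y end is long plug (a)
        else:
            a,b=p2w("top",dirs[n],.01);dd=b-a;w=np.arctan2(dd[1],dd[0])
    for c in("top","side"):
        im=np.load(f"pics/{c}.npy")
        q,f,(r,al)=fit(c,im,n,x,y,w)
        print(n,c,np.round([q[0]*1e3,q[1]*1e3,np.degrees(q[2])],2),round(f,2))
        cv2.imwrite(f"pics/f_{n}_{c}.png",cv2.resize(np.hstack([r,al,abs(r-al)])*255,None,fx=3,fy=3,interpolation=cv2.INTER_NEAREST))
E
time python3 run1.py
```

```text
Traceback (most recent call last):
  File "run1.py", line 12, in <module>
    q,f,(r,al)=fit(c,im,n,x,y,w)
               ~~~^^^^^^^^^^^^^^
  File "fit.py", line 61, in fit
    res=minimize(cost,v,method="Nelder-Mead",options=dict(initial_simplex=v+np.array([[0,0,0],[4,0,0],[0,4,0],[0,0,4]])*(1 if it==0 else .4),xatol=.02,fatol=1e-3,maxiter=200))
  File "fit.py", line 53, in cost
    r=render(q);near=W
  File "fit.py", line 47, in render
    cv2.fillConvexPoly(mm,np.round(poly(circ(x,y,r,z),q,q[2])*16).astype(np.int32),255,shift=4)
                                   ~~~~^^^^^^^^^^^^^^^^^^^^^^
  File "fit.py", line 38, in poly
    uv=w2p(c,X);return ((uv-[u0,v0]+.5)*S-.5)
  File "h.py", line 12, in w2p
    K,d,R,t=cam(n);return cv2.projectPoints(np.asarray(X,float).reshape(-1,3),cv2.Rodrigues(R)[0],t,K,d)[0][:,0]
            ~~~^^^
  File "h.py", line 5, in cam
    p=imaging.camera_params(n);f=240/np.tan(np.radians(p["fov_y"]/2))
ValueError: time passes only in moves, steps and waits

real	0m5.518s
user	0m3.764s
sys	0m0.285s
```

```bash
sed -i 's/^def cam/import functools\n@functools.lru_cache(None)\ndef cam/' h.py; time python3 run1.py; python3 -c "
from h import *;print(read_state()['time_s'])"; cd pics; python3 - <<'E'
import cv2,numpy as np,glob
rows=[]
for n in "spacer cover gauge gseat rest plug".split():
    a=[cv2.resize(cv2.imread(f"f_{n}_{c}.png"),(390,100)) for c in("top","side")]
    rows.append(np.hstack(a))
cv2.imwrite("fits.png",np.vstack(rows))
E
```

```text
spacer top [454.91  85.12 -16.03] 25.02
spacer side [452.71  85.93 -15.42] 78.61
cover top [ 440.97 -216.33  -21.59] 14.79
cover side [ 439.07 -215.78  -21.48] 8.14
ring top [465.35 -61.75   4.21] 6.65
ring side [463.11 -61.37   1.78] 6.16
gear top [423.46 376.81  -1.8 ] 4.13
gear side [424.1  375.04   2.56] 52.71
plug top [399.75 203.47 157.1 ] 10.45
plug side [387.49 220.18 122.07] 233.42
gauge top [ 431.7  -379.12   16.94] 9.76
gauge side [ 430.3  -377.93   17.19] 29.62
rseat top [618.19 -17.22   9.68] 5.06
rseat side [616.14 -16.47   9.5 ] 4.2
gseat top [ 621.08 -295.47   -0.86] 1.92
gseat side [ 618.45 -294.76   -1.01] 4.23
rest top [ 642.75 -176.56   -7.18] 3.62
rest side [ 641.25 -175.26   -7.63] 42.05
1.2[ WARN:0@1.293] global loadsave.cpp:1063 imwrite_ Unsupported depth image for selected encoder is fallbacked to CV_8U.

real	0m6.034s
user	0m6.466s
sys	0m0.087s
```

View pics/fits.png

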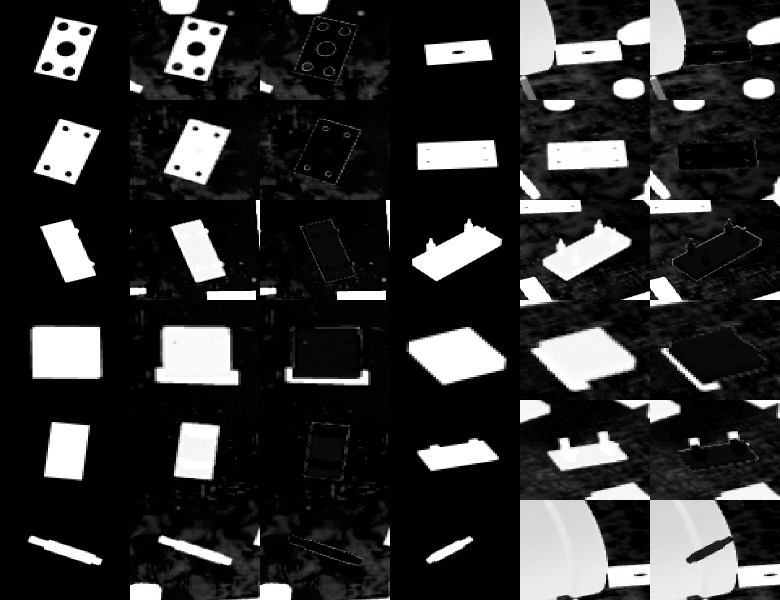

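Request:
{"method": "apply_moves", "body": {"steps": [{"x": 22, "y": 39, "spin": 0.15}, {"x": 22, "y": 39, "spin": 0.15}, {"x": 22, "y": 39, "spin": 0.15}, {"x": 22, "y": 39, "spin": 0.15}, {"x": 22, "y": 39, "spin": 0.15}, {"x": 22, "y": 39, "spin": 0.15}, {"x": 22, "y": 39, "spin": 0.15}, {"x": 22, "y": 39}, {"x": 22, "y": 39}, {"x": 22, "y": 39}, {"x": 22, "y": 39}, {"x": 22, "y": 39}], "grip": 65}}

```text
invalid input at $.steps[0]: expected keys x, y, z, spin
```

Request:
{"method": "apply_moves", "body": {"steps": [{"x": 22, "y": 39, "z": 0, "spin": 0.15}, {"x": 22, "y": 39, "z": 0, "spin": 0.15}, {"x": 22, "y": 39, "z": 0, "spin": 0.15}, {"x": 22, "y": 39, "z": 0, "spin": 0.15}, {"x": 22, "y": 39, "z": 0, "spin": 0.15}, {"x": 22, "y": 39, "z": 0, "spin": 0.15}, {"x": 22, "y": 39, "z": 0, "spin": 0.15}, {"x": 22, "y": 39, "z": 0, "spin": 0}, {"x": 22, "y": 39, "z": 0, "spin": 0}, {"x": 22, "y": 39, "z": -20, "spin": 0}, {"x": 22, "y": 39, "z": -20, "spin": 0}, {"x": 22, "y": 39, "z": -20, "spin": 0}], "grip": 65}}

```text
time_s: 2.4
position: [0.4216, -0.1321, 0.1743]
tcp_rot: [[0.963, 0.02, 0.269], [-0.268, -0.017, 0.963], [0.024, -1.0, -0.011]]
force: [0.7, -0.7, -0.6]
opening: 0.747
```

Request:
{"method": "apply_moves", "body": {"steps": [{"x": 21, "y": 35, "z": -20, "spin": 0}, {"x": 20, "y": 33, "z": -20, "spin": 0}, {"x": 0, "y": 0, "z": -40, "spin": 0}, {"x": 0, "y": 0, "z": 0, "spin": 0}, {"x": 0, "y": 0, "z": 0, "spin": 0}]}}

```text
time_s: 2.9
position: [0.4672, -0.0557, 0.0908]
tcp_rot: [[0.966, 0.022, 0.259], [-0.259, -0.016, 0.966], [0.025, -1.0, -0.01]]
force: [0.8, -0.8, -0.0]
opening: 0.747
```

```bash
python3 - <<'E'
from h import *
s=read_state();print(s["time_s"],s["position"].round(4),s["tcp_rot"].round(4),s["qvel"].round(2),s["force"])
for c in("top","side"):
    im=imaging.capture(c);cv2.imwrite(f"pics/{c}1.png",im[:,:,::-1]);np.save(f"pics/{c}1.npy",im)
E
```

```text
2.9 [ 0.4672 -0.0557  0.0908] [[ 0.9656  0.0218  0.2591]
 [-0.2588 -0.0163  0.9658]
 [ 0.0252 -0.9996 -0.0101]] [ 0.11  2.3   1.   -0.37  0.59 -0.12] [ 0.84571888 -0.83575275 -0.02927311]
```

View pics/side1.png

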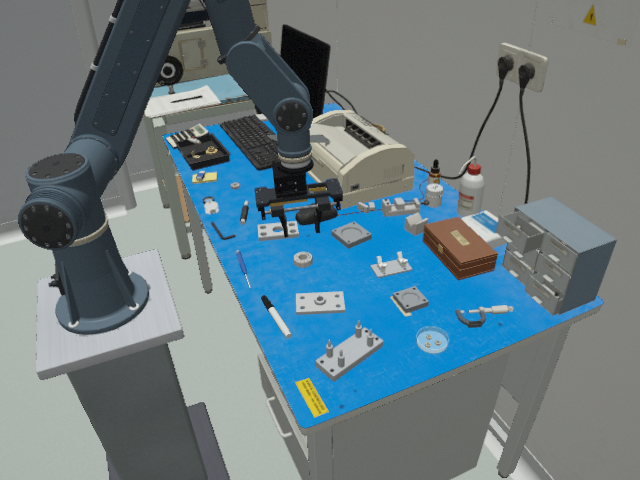

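Request:
{"method": "apply_moves", "body": {"steps": [{"x": -3, "y": -6, "z": -20, "spin": 0}, {"x": 0, "y": 0, "z": -20, "spin": 0}, {"x": 0, "y": 0, "z": -15, "spin": 0}, {"x": 0, "y": 0, "z": -10, "spin": 0}, {"x": 0, "y": 0, "z": 0, "spin": 0}, {"x": 0, "y": 0, "z": 0, "spin": 0}]}}

```text
time_s: 3.6
position: [0.4709, -0.0706, 0.0369]
tcp_rot: [[0.962, 0.047, 0.27], [-0.269, -0.027, 0.963], [0.053, -0.999, -0.013]]
force: [-0.9, -0.9, -0.5]
opening: 0.742
```

Request:
{"method": "apply_moves", "body": {"steps": [{"x": 0, "y": 0, "z": 0, "spin": 0}]}}

```text
time_s: 3.7
position: [0.4715, -0.0711, 0.0379]
tcp_rot: [[0.961, 0.049, 0.271], [-0.27, -0.028, 0.963], [0.055, -0.998, -0.013]]
force: [-0.2, 0.0, -0.1]
opening: 0.747
```

Request:
{"method": "apply_moves", "body": {"steps": [{"x": 0, "y": 0, "z": 0, "spin": 0}]}}

```text
time_s: 3.8
position: [0.472, -0.0714, 0.0388]
tcp_rot: [[0.961, 0.051, 0.271], [-0.27, -0.028, 0.963], [0.056, -0.998, -0.014]]
force: [0.5, -0.0, 0.3]
opening: 0.747
```

```bash
python3 - <<'E'
from h import *
for i in range(3):
    s=read_state();print(s["time_s"],s["position"].round(4),s["tcp_rot"].round(4).tolist(),s["joint_positions"].round(3),s["qvel"].round(2))
    imaging.capture("top")
E
```

```text
3.8 [ 0.472  -0.0714  0.0388] [[0.9613, 0.0506, 0.2707], [-0.2696, -0.0284, 0.9626], [0.0564, -0.9983, -0.0137]] [-21.771  38.367 113.695  -1.046  24.646  -5.146] [-0.03 -0.98 -0.16 -0.09  0.33 -0.08]
3.85 [ 0.472  -0.0714  0.0387] [[0.9613, 0.0507, 0.2707], [-0.2695, -0.0284, 0.9626], [0.0565, -0.9983, -0.0137]] [-21.764  38.369 113.692  -1.044  24.638  -5.143] [ 0.19  0.37  0.14  0.13 -0.12 -0.02]
3.9 [ 0.4719 -0.0713  0.0385] [[0.9614, 0.0502, 0.2705], [-0.2694, -0.0282, 0.9626], [0.056, -0.9983, -0.0136]] [-21.759  38.394 113.7    -1.044  24.634  -5.146] [ 0.1   0.49  0.09  0.06  0.06 -0.04]
```

Request:
{"method": "apply_moves", "body": {"steps": [{"x": 0, "y": 0, "z": 10, "spin": 0}, {"x": 0, "y": 0, "z": 10, "spin": 0}, {"x": 0, "y": 0, "z": 10, "spin": 0}, {"x": 0, "y": 0, "z": 10, "spin": 0}]}}

```text
time_s: 4.35
position: [0.4708, -0.0705, 0.0807]
tcp_rot: [[0.962, 0.047, 0.27], [-0.269, -0.027, 0.963], [0.053, -0.999, -0.013]]
force: [0.1, 0.7, -0.5]
opening: 0.747
```

Request:
{"method": "apply_moves", "body": {"steps": [{"x": 0, "y": 0, "z": 0, "spin": 0}, {"x": 0, "y": 0, "z": 0, "spin": 0}, {"x": 0, "y": 0, "z": 0, "spin": 0}, {"x": 0, "y": 0, "z": 0, "spin": 0}]}}

```text
time_s: 4.75
position: [0.4719, -0.0708, 0.083]
tcp_rot: [[0.962, 0.052, 0.27], [-0.268, -0.029, 0.963], [0.057, -0.998, -0.014]]
force: [-0.7, 0.9, 0.4]
opening: 0.743
```

Request:
{"method": "apply_moves", "body": {"steps": [{"x": 0, "y": 0, "z": -10, "spin": 0}, {"x": 0, "y": 0, "z": -10, "spin": 0}, {"x": 0, "y": 0, "z": -10, "spin": 0}, {"x": 0, "y": 0, "z": -10, "spin": 0}]}}

```text
time_s: 5.15
position: [0.4719, -0.0708, 0.0397]
tcp_rot: [[0.962, 0.051, 0.27], [-0.269, -0.029, 0.963], [0.057, -0.998, -0.014]]
force: [0.1, -0.5, -0.8]
opening: 0.748
```

Request:
{"method": "apply_moves", "body": {"steps": [{"x": 0, "y": 0, "z": 0, "spin": 0}, {"x": 0, "y": 0, "z": 0, "spin": 0}, {"x": 0, "y": 0, "z": 0, "spin": 0}, {"x": 0, "y": 0, "z": 0, "spin": 0}]}}

```text
time_s: 5.55
position: [0.4703, -0.0703, 0.0369]
tcp_rot: [[0.962, 0.046, 0.27], [-0.269, -0.027, 0.963], [0.052, -0.999, -0.013]]
force: [-0.6, 0.6, -0.0]
opening: 0.749
```

Request:
{"method": "apply_moves", "body": {"steps": [{"x": 0, "y": 0, "z": 20, "spin": 0}, {"x": 0, "y": 0, "z": 20, "spin": 0}, {"x": 0, "y": 0, "z": 0, "spin": 0}, {"x": 0, "y": 0, "z": 0, "spin": 0}]}}

```text
time_s: 5.95
position: [0.4707, -0.0704, 0.0789]
tcp_rot: [[0.962, 0.048, 0.27], [-0.269, -0.027, 0.963], [0.054, -0.998, -0.013]]
force: [0.4, 0.7, -0.4]
opening: 0.747
```

Request:
{"method": "apply_moves", "body": {"steps": [{"x": -5, "y": 0, "z": 0, "spin": 0}]}}

```text
time_s: 6.05
position: [0.4664, -0.0707, 0.0789]
tcp_rot: [[0.962, 0.05, 0.27], [-0.269, -0.028, 0.963], [0.055, -0.998, -0.013]]
force: [0.4, -0.5, 0.5]
opening: 0.748
```

Request:
{"method": "apply_moves", "body": {"steps": [{"x": 0, "y": 0, "z": 0, "spin": 0}]}}

```text
time_s: 6.15
position: [0.4649, -0.0702, 0.0783]
tcp_rot: [[0.962, 0.047, 0.27], [-0.269, -0.027, 0.963], [0.053, -0.999, -0.013]]
force: [-1.0, 0.2, -0.0]
opening: 0.749
```

Request:
{"method": "apply_moves", "body": {"steps": [{"x": 0, "y": 0, "z": 0, "spin": 0}, {"x": 0, "y": 0, "z": 0, "spin": 0}]}}

```text
time_s: 6.35
position: [0.464, -0.07, 0.0774]
tcp_rot: [[0.962, 0.045, 0.27], [-0.269, -0.026, 0.963], [0.051, -0.999, -0.013]]
force: [-0.6, -0.1, -0.0]
opening: 0.747
```

Request:
{"method": "apply_moves", "body": {"steps": [{"x": 0, "y": 5, "z": 0, "spin": 0}]}}

```text
time_s: 6.45
position: [0.4641, -0.0653, 0.0771]
tcp_rot: [[0.962, 0.045, 0.271], [-0.27, -0.026, 0.963], [0.05, -0.999, -0.013]]
force: [0.9, 0.5, -0.1]
opening: 0.747
```

Request:
{"method": "apply_moves", "body": {"steps": [{"x": 0, "y": 0, "z": 0, "spin": 0}]}}

```text
time_s: 6.55
position: [0.4637, -0.0646, 0.0768]
tcp_rot: [[0.962, 0.044, 0.27], [-0.27, -0.026, 0.963], [0.049, -0.999, -0.013]]
force: [0.0, 0.7, -0.0]
opening: 0.747
```

Request:
{"method": "apply_moves", "body": {"steps": [{"x": 0, "y": 0, "z": 0, "spin": 0}, {"x": 0, "y": 0, "z": 0, "spin": 0}]}}

```text
time_s: 6.75
position: [0.4638, -0.0644, 0.0766]
tcp_rot: [[0.962, 0.044, 0.27], [-0.269, -0.026, 0.963], [0.049, -0.999, -0.013]]
force: [-0.1, 0.4, -0.2]
opening: 0.747
```

Request:
{"method": "apply_moves", "body": {"steps": [{"x": 0, "y": 0, "z": 45, "spin": 0}, {"x": 0, "y": 0, "z": 45, "spin": 0}]}}

```text
time_s: 6.95
position: [0.4592, -0.0628, 0.1611]
tcp_rot: [[0.963, 0.025, 0.27], [-0.27, -0.018, 0.963], [0.029, -1.0, -0.011]]
force: [0.6, -0.5, -0.1]
opening: 0.747
```

Request:
{"method": "apply_moves", "body": {"steps": [{"x": 0, "y": 0, "z": 0, "spin": 0}, {"x": 0, "y": 0, "z": 0, "spin": 0}, {"x": 0, "y": 0, "z": 0, "spin": 0}]}}

```text
time_s: 7.25
position: [0.4622, -0.0638, 0.1652]
tcp_rot: [[0.962, 0.035, 0.27], [-0.269, -0.022, 0.963], [0.04, -0.999, -0.012]]
force: [-0.4, -0.4, -0.6]
opening: 0.743
```

Request:
{"method": "apply_moves", "body": {"steps": [{"x": 0, "y": 0, "z": -45, "spin": 0}, {"x": 0, "y": 0, "z": -45, "spin": 0}]}}

```text
time_s: 7.45
position: [0.4666, -0.0654, 0.077]
tcp_rot: [[0.962, 0.049, 0.27], [-0.269, -0.028, 0.963], [0.055, -0.998, -0.013]]
force: [-0.6, -0.0, -0.6]
opening: 0.745
```

Request:
{"method": "apply_moves", "body": {"steps": [{"x": 0, "y": 0, "z": 0, "spin": 0}, {"x": 0, "y": 0, "z": 0, "spin": 0}, {"x": 0, "y": 0, "z": 0, "spin": 0}]}}

```text
time_s: 7.75
position: [0.4611, -0.0635, 0.0709]
tcp_rot: [[0.962, 0.031, 0.27], [-0.269, -0.021, 0.963], [0.036, -0.999, -0.011]]
force: [0.4, 0.1, 0.8]
opening: 0.746
```

```bash
python3 - <<'E'
from h import *
for i in range(3):
    s=read_state();print(s["time_s"],s["position"].round(4),s["tcp_rot"][:,1].round(4).tolist(),s["joint_positions"].round(3),s["qvel"].round(2))
    imaging.capture("top")
E
```

```text
7.75 [ 0.4611 -0.0635  0.0709] [0.0315, -0.0207, -0.9993] [-21.347  34.177 113.753  -0.902  29.961  -4.922] [-0.   -0.8  -0.59  0.04  0.55 -0.05]
7.8 [ 0.4616 -0.0637  0.0715] [0.0331, -0.0214, -0.9992] [-21.344  34.112 113.734  -0.902  29.944  -4.921] [-0.03 -1.27 -0.37 -0.03 -0.54 -0.02]
7.85 [ 0.462  -0.0639  0.0719] [0.0346, -0.0219, -0.9992] [-21.34   34.065 113.718  -0.901  29.917  -4.919] [ 0.05 -0.62 -0.16 -0.13 -0.44 -0.08]
```

Request:
{"method": "apply_moves", "body": {"steps": [{"x": 2, "y": 2, "z": -12, "spin": 0}, {"x": 0, "y": 0, "z": -12, "spin": 0}, {"x": 0, "y": 0, "z": -12, "spin": 0}, {"x": 0, "y": 0, "z": -8, "spin": 0}, {"x": 0, "y": 0, "z": 0, "spin": 0}, {"x": 0, "y": 0, "z": 0, "spin": 0}]}}

```text
time_s: 8.5
position: [0.469, -0.0628, 0.0307]
tcp_rot: [[0.962, 0.049, 0.27], [-0.269, -0.027, 0.963], [0.055, -0.998, -0.013]]
force: [0.2, -1.1, 0.8]
opening: 0.747
```

Request:
{"method": "apply_moves", "body": {"steps": [{"x": -4, "y": 1, "z": -8, "spin": 0}, {"x": 0, "y": 0, "z": -6, "spin": 0}, {"x": 0, "y": 0, "z": 0, "spin": 0}, {"x": 0, "y": 0, "z": 0, "spin": 0}]}}

```text
time_s: 8.9
position: [0.4652, -0.0619, 0.0164]
tcp_rot: [[0.962, 0.051, 0.27], [-0.269, -0.028, 0.963], [0.057, -0.998, -0.013]]
force: [-0.4, 0.3, -0.1]
opening: 0.75
```

Request:
{"method": "apply_moves", "body": {"steps": [{"x": 0, "y": 0, "z": 0, "spin": 0}, {"x": 0, "y": 0, "z": 0, "spin": 0}, {"x": 0, "y": 0, "z": 0, "spin": 0}, {"x": 0, "y": 0, "z": 0, "spin": 0}, {"x": 0, "y": 0, "z": 0, "spin": 0}], "grip": 30}}

```text
time_s: 9.4
position: [0.4653, -0.0619, 0.0166]
tcp_rot: [[0.962, 0.051, 0.27], [-0.269, -0.028, 0.963], [0.057, -0.998, -0.013]]
force: [0.1, 0.4, -1.3]
opening: 0.496
```

```bash
cat > st.py <<'E'
from h import *
import sys
def st():
    s=read_state();R=s["tcp_rot"]
    print("t",round(float(s["time_s"]),2),"pos",(s["position"]*1e3).round(1),"jaw",np.degrees(np.arctan2(R[1,0],R[0,0])).round(2),"tiltaxis",R[:,1].round(3),"F",np.round(s["force"],1),"op",round(s["opening"]*87,1),"qv",s["qvel"].round(1))
    return s
if __name__=="__main__":
    s=st()
    print(s["joint_positions"].round(1))
    for c in sys.argv[2:]:
        im=imaging.capture(c);np.save(f"pics/{c}_{sys.argv[1]}.npy",im);cv2.imwrite(f"pics/{c}_{sys.argv[1]}.png",im[:,:,::-1])
E
python3 st.py g1 top side
```

```text
t 9.4 pos [465.3 -61.9  16.6] jaw -15.61 tiltaxis [ 0.051 -0.028 -0.998] F [ 0.1  0.4 -1.3] op 43.1 qv [ 0.   0.   0.1  0.2 -0.   0.1]
[-21.   41.  115.2  -1.3  20.5  -4.1]
```

```bash
python3 - <<'E'
import cv2
from h import *
a=np.load("pics/top_g1.npy")[230:330,270:400,::-1];b=np.load("pics/side_g1.npy")[190:310,250:390,::-1]
a=cv2.resize(a,(520,400),interpolation=cv2.INTER_CUBIC);b=cv2.resize(b,(560,480),interpolation=cv2.INTER_CUBIC)
cv2.imwrite("pics/g1a.png",a);cv2.imwrite("pics/g1b.png",b)
E
```

```text
(no output)
```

View pics/g1b.png

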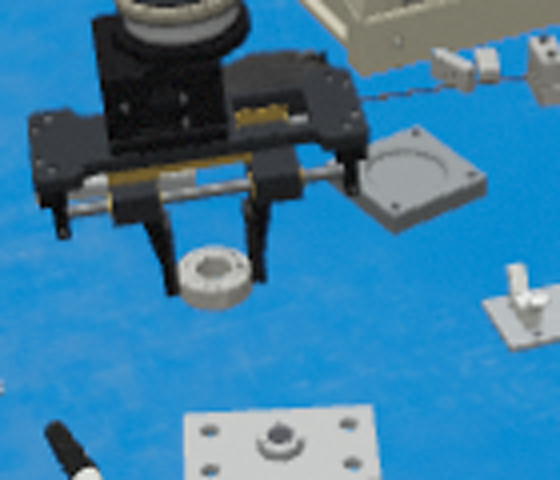

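Request:
{"method": "apply_moves", "body": {"steps": [{"x": 0, "y": 0, "z": 0, "spin": 0}]}}

```text
time_s: 9.6
position: [0.4653, -0.0619, 0.0166]
tcp_rot: [[0.962, 0.051, 0.27], [-0.269, -0.028, 0.963], [0.057, -0.998, -0.013]]
force: [-0.5, -0.5, -0.8]
opening: 0.493
```

Request:
{"method": "apply_moves", "body": {"steps": [{"x": 0, "y": 0, "z": 30, "spin": 0}, {"x": 0, "y": 0, "z": 40, "spin": 0}, {"x": 0, "y": 0, "z": 0, "spin": 0}, {"x": 0, "y": 0, "z": 0, "spin": 0}]}}

```text
time_s: 10.0
position: [0.4639, -0.0615, 0.087]
tcp_rot: [[0.962, 0.047, 0.27], [-0.269, -0.026, 0.963], [0.052, -0.999, -0.013]]
force: [0.0, -1.3, -1.8]
opening: 0.496
```

Request:
{"method": "apply_moves", "body": {"steps": [{"x": 30, "y": 9, "z": 0, "spin": 0}, {"x": 40, "y": 11, "z": 0, "spin": 0}, {"x": 40, "y": 11, "z": 0, "spin": 0}, {"x": 25, "y": 8, "z": 0, "spin": 0}, {"x": 0, "y": 0, "z": 0, "spin": 0}, {"x": 0, "y": 0, "z": 0, "spin": 0}]}}

```text
time_s: 10.6
position: [0.5962, -0.019, 0.0783]
tcp_rot: [[0.962, 0.03, 0.271], [-0.271, -0.022, 0.962], [0.035, -0.999, -0.013]]
force: [-0.7, 0.1, -1.8]
opening: 0.495
```

```bash
python3 st.py g2 top side;python3 st.py g2b
```

```text
t 10.6 pos [596.2 -19.   78.3] jaw -15.73 tiltaxis [ 0.03  -0.022 -0.999] F [-0.7  0.1 -1.8] op 43.0 qv [ 0.6  1.7 -1.2  0.3 -0.9  0.2]
[-12.1  39.4  94.4  -1.2  44.3   4.5]
t 10.7 pos [595.7 -19.4  78.8] jaw -15.78 tiltaxis [ 0.03  -0.022 -0.999] F [ 0.1  0.  -2.8] op 42.9 qv [-0.5 -0.9  0.6 -0.1  0.5  0.1]
[-12.2  39.3  94.5  -1.2  44.3   4.5]
```

View pics/side_g2.png

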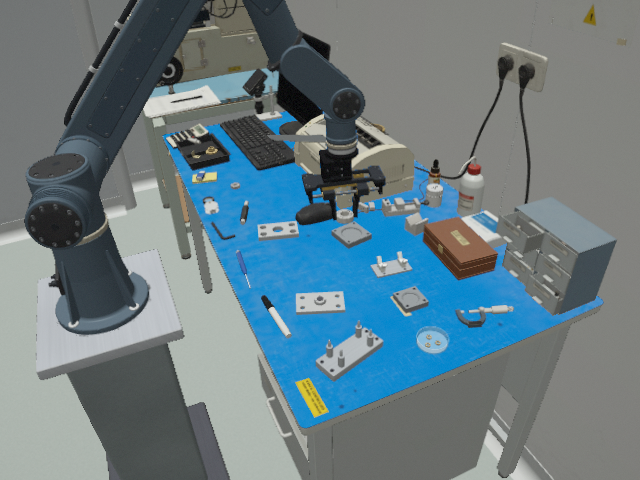

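Request:
{"method": "apply_moves", "body": {"steps": [{"x": 12, "y": 1, "z": 0, "spin": 0}, {"x": 10, "y": 1, "z": -10, "spin": 0}, {"x": 0, "y": 0, "z": -15, "spin": 0}, {"x": 0, "y": 0, "z": -8, "spin": 0}, {"x": 0, "y": 0, "z": 0, "spin": 0}, {"x": 0, "y": 0, "z": 0, "spin": 0}]}}

```text
time_s: 11.3
position: [0.6152, -0.0183, 0.0408]
tcp_rot: [[0.961, 0.023, 0.275], [-0.274, -0.021, 0.961], [0.028, -1.0, -0.014]]
force: [-0.2, -0.4, -1.9]
opening: 0.496
```

```bash
python3 st.py g3 top side;python3 st.py g3b; python3 - <<'E'
from h import *
a=np.load("pics/side_g3.npy")[150:270,270:420,::-1];cv2.imwrite("pics/g3a.png",cv2.resize(a,(600,480),interpolation=cv2.INTER_CUBIC))
E
```

```text
t 11.3 pos [615.2 -18.3  40.8] jaw -15.93 tiltaxis [ 0.023 -0.021 -1.   ] F [-0.2 -0.4 -1.9] op 43.1 qv [-0.1  0.8  0.4  0.1 -0.3 -0. ]
[-11.7  43.8  92.   -1.3  42.6   5.2]
t 11.4 pos [615.4 -18.3  41.3] jaw -15.92 tiltaxis [ 0.024 -0.021 -0.999] F [ 0.2 -0.3 -3.2] op 43.2 qv [ 0.1 -0.7 -0.5 -0.  -0.2  0. ]
[-11.6  43.8  92.   -1.3  42.7   5.2]
```

View pics/g3a.png

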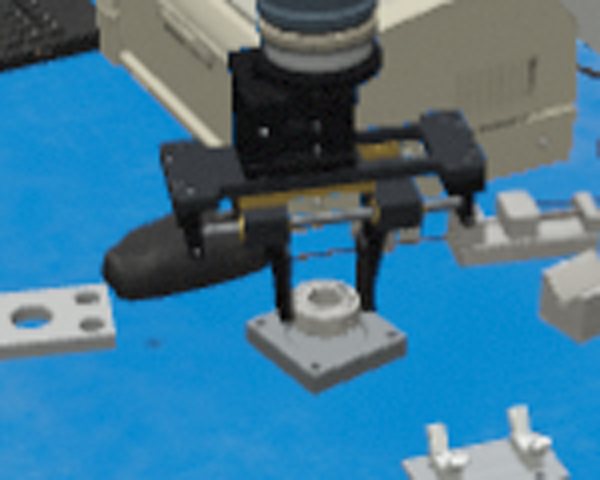

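Request:
{"method": "apply_moves", "body": {"steps": [{"x": 3, "y": 1, "z": -6, "spin": 0}, {"x": 0, "y": 0, "z": -4, "spin": 0}, {"x": 0, "y": 0, "z": 0, "spin": 0}, {"x": 0, "y": 0, "z": 0, "spin": 0}]}}

```text
time_s: 11.8
position: [0.6194, -0.0173, 0.0316]
tcp_rot: [[0.961, 0.026, 0.275], [-0.274, -0.021, 0.961], [0.031, -0.999, -0.013]]
force: [-0.0, -0.6, -1.7]
opening: 0.494
```

Request:
{"method": "apply_moves", "body": {"steps": [{"x": -1, "y": 0, "z": -3, "spin": 0}, {"x": 0, "y": 0, "z": -2, "spin": 0}, {"x": 0, "y": 0, "z": 0, "spin": 0}]}}

```text
time_s: 12.1
position: [0.6185, -0.0172, 0.0271]
tcp_rot: [[0.961, 0.027, 0.275], [-0.274, -0.022, 0.961], [0.032, -0.999, -0.013]]
force: [0.1, 0.8, 0.1]
opening: 0.491
```

Request:
{"method": "apply_moves", "body": {"steps": [{"x": 0, "y": 0, "z": 0, "spin": 0}, {"x": 0, "y": 0, "z": 0, "spin": 0}, {"x": 0, "y": 0, "z": 0, "spin": 0}, {"x": 0, "y": 0, "z": 30, "spin": 0}, {"x": 0, "y": 0, "z": 40, "spin": 0}, {"x": 0, "y": 0, "z": 0, "spin": 0}], "grip": 58}}

```text
time_s: 12.7
position: [0.619, -0.0175, 0.0986]
tcp_rot: [[0.961, 0.027, 0.275], [-0.274, -0.022, 0.961], [0.032, -0.999, -0.013]]
force: [0.6, 0.1, 0.1]
opening: 0.665
```

```bash
python3 st.py g4 top side;python3 st.py g3b; python3 - <<'E'
from h import *
a=np.load("pics/side_g4.npy")[150:270,270:420,::-1];cv2.imwrite("pics/g4a.png",cv2.resize(a,(600,480),interpolation=cv2.INTER_CUBIC))
E
```

```text
t 12.7 pos [619.  -17.5  98.6] jaw -15.93 tiltaxis [ 0.027 -0.022 -0.999] F [0.6 0.1 0.1] op 57.9 qv [-0.3  3.8  2.6 -0.2 -1.2 -0. ]
[-11.5  38.9  90.3  -1.2  49.    5.2]
t 12.8 pos [615.9 -17.   94.7] jaw -15.93 tiltaxis [ 0.019 -0.02  -1.   ] F [ 0.   0.3 -1.5] op 58.1 qv [-0.   1.9  1.6  0.   0.1 -0.1]
[-11.5  39.2  90.5  -1.2  49.    5.2]
```

View pics/g4a.png

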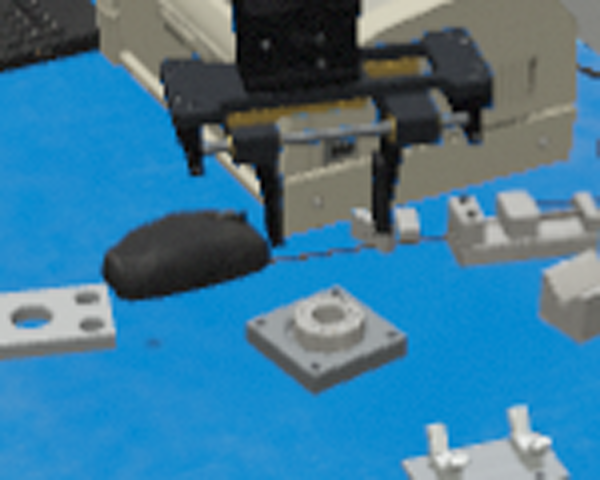

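Request:
{"method": "apply_moves", "body": {"steps": [{"x": -40, "y": 0, "z": 10, "spin": 0}, {"x": -45, "y": 0, "z": 10, "spin": 0}, {"x": -45, "y": 0, "z": 0, "spin": 0}, {"x": -40, "y": 20, "z": 0, "spin": 0}, {"x": -15, "y": 45, "z": 0, "spin": 0}, {"x": 0, "y": 48, "z": 0, "spin": 0}, {"x": 0, "y": 48, "z": 0, "spin": 0}, {"x": 0, "y": 48, "z": 0, "spin": 0}, {"x": 0, "y": 48, "z": 0, "spin": 0}, {"x": 0, "y": 48, "z": 0, "spin": 0}, {"x": 0, "y": 40, "z": 0, "spin": 0}, {"x": 0, "y": 20, "z": 0, "spin": 0}], "grip": 45}}

```text
time_s: 14.0
position: [0.4139, 0.3564, 0.1035]
tcp_rot: [[0.959, -0.001, 0.285], [-0.284, -0.024, 0.958], [0.006, -1.0, -0.024]]
force: [0.5, -1.6, -0.5]
opening: 0.517
```

Request:
{"method": "apply_moves", "body": {"steps": [{"x": 0, "y": 0, "z": 0, "spin": 0}, {"x": 0, "y": 0, "z": 0, "spin": 0}]}}

```text
time_s: 14.2
position: [0.4122, 0.3586, 0.1011]
tcp_rot: [[0.96, -0.004, 0.279], [-0.279, -0.026, 0.96], [0.004, -1.0, -0.026]]
force: [0.5, -0.5, -0.2]
opening: 0.52
```

```bash
python3 st.py g5 top side;python3 st.py g3b; python3 - <<'E'
from fit import *
im=np.load("pics/top_g4.npy")
q,f,_=fit("top",im,"gear",.4235,.377,0);print("gear",q,f)
im=np.load("pics/top_g5.npy")
for z in (.0,.010,.015):
  q,f,_=fit("top",im,"ring",.618,-.017,0,zoff=z);print("ring",z,q,f)
E
```

```text
t 14.2 pos [412.2 358.6 101.1] jaw -16.21 tiltaxis [-0.004 -0.026 -1.   ] F [ 0.5 -0.5 -0.2] op 45.2 qv [ 0.9  1.1 -0.3  0.2 -0.3  0.1]
[29.9 35.4 98.9 -1.6 46.6 47.3]
t 14.3 pos [412.5 357.7 101.4] jaw -16.33 tiltaxis [-0.004 -0.026 -1.   ] F [-0.1 -0.3  0.4] op 44.8 qv [-0.8 -0.7  0.1 -0.2  0.   0.1]
[29.8 35.3 99.  -1.6 46.6 47.3]
gear [np.float64(0.37994444444444386), np.float64(0.3881111111111105), np.float64(0.2518518518518517)] 0.0
ring 0.0 [np.float64(0.6216539211960976), np.float64(-0.01680740872195167), np.float64(-0.046034939084443886)] 354.7135806165603
ring 0.01 [np.float64(0.6193630686566834), np.float64(-0.01710256305132043), np.float64(0.04135871276977607)] 352.4969548603755
ring 0.015 [np.float64(0.6186194714154135), np.float64(-0.017266707492206736), np.float64(0.1493475614479433)] 353.32868945538996
```

View pics/side_g5.png

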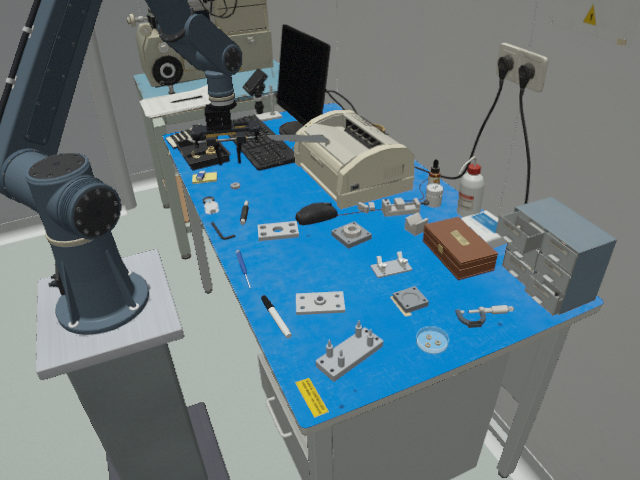

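Request:
{"method": "apply_moves", "body": {"steps": [{"x": 6, "y": 10, "z": -15, "spin": 0}, {"x": 5, "y": 8, "z": -20, "spin": 0}, {"x": 0, "y": 0, "z": -20, "spin": 0}, {"x": 0, "y": 0, "z": -10, "spin": 0}, {"x": 0, "y": 0, "z": 0, "spin": 0}, {"x": 0, "y": 0, "z": 0, "spin": 0}]}}

```text
time_s: 14.9
position: [0.4251, 0.3677, 0.0348]
tcp_rot: [[0.956, -0.007, 0.292], [-0.292, -0.028, 0.956], [0.002, -1.0, -0.029]]
force: [0.2, -0.1, -0.4]
opening: 0.52
```

```bash
python3 st.py g6; python3 - <<'E'
from fit import *
im=np.load("pics/side_g5.npy")
q,f,_=fit("side",im,"gear",.4225,.377,0);print("gear",q,f)
q,f,_=fit("side",im,"plug",.3995,.2035,np.radians(157.1));print("plug",q,f)
im=np.load("pics/top.npy")
q,f,(r,al)=fit("top",im,"gear",.4225,.377,0);print("gear",q,f)
q,f,(r,al)=fit("top",im,"plug",.3995,.2035,np.radians(157.1));print("plug",q,f)
E
```

```text
t 14.9 pos [425.1 367.7  34.8] jaw -16.97 tiltaxis [-0.007 -0.028 -1.   ] F [ 0.2 -0.1 -0.4] op 45.2 qv [-0.8  0.2  0.5 -0.1 -0.1 -0.1]
[30.1 42.6 98.  -1.9 40.6 48.5]
gear [np.float64(0.4210251718726686), np.float64(0.37743405669196706), np.float64(0.07149966800312828)] 1.3992391732060363
plug [np.float64(0.3974778031180656), np.float64(0.20403209978688233), np.float64(2.7420691342475503)] 5.510216262975778
gear [np.float64(0.42349995854838707), np.float64(0.37679122534612147), np.float64(0.05085791729327396)] 4.161885251653452
plug [np.float64(0.39969715098384906), np.float64(0.20339328625125272), np.float64(2.742505915452737)] 10.366353037829668
```

Request:
{"method": "apply_moves", "body": {"steps": [{"x": -1, "y": 5, "z": -5, "spin": 0}, {"x": 0, "y": 4, "z": -5, "spin": 0}, {"x": 0, "y": 0, "z": -5, "spin": 0}, {"x": 0, "y": 0, "z": -3, "spin": 0}, {"x": 0, "y": 0, "z": 0, "spin": 0}]}}

```text
time_s: 15.4
position: [0.4253, 0.3779, 0.0179]
tcp_rot: [[0.956, -0.003, 0.292], [-0.292, -0.026, 0.956], [0.004, -1.0, -0.026]]
force: [-0.0, -0.8, 0.4]
opening: 0.516
```

Request:
{"method": "apply_moves", "body": {"steps": [{"x": -2, "y": -1, "z": -4, "spin": 0}, {"x": 0, "y": 0, "z": 0, "spin": 0}]}}

```text
time_s: 15.6
position: [0.4229, 0.3769, 0.0136]
tcp_rot: [[0.956, -0.003, 0.292], [-0.292, -0.026, 0.956], [0.004, -1.0, -0.026]]
force: [0.2, -0.0, -0.0]
opening: 0.513
```

Request:
{"method": "apply_moves", "body": {"steps": [{"x": 0, "y": 0, "z": 0, "spin": 0}, {"x": 0, "y": 0, "z": 0, "spin": 0}, {"x": 0, "y": 0, "z": 0, "spin": 0}, {"x": 0, "y": 0, "z": 0, "spin": 0}, {"x": 0, "y": 0, "z": 0, "spin": 0}], "grip": 15}}

```text
time_s: 16.1
position: [0.4229, 0.3768, 0.0137]
tcp_rot: [[0.956, -0.003, 0.292], [-0.292, -0.026, 0.956], [0.004, -1.0, -0.026]]
force: [-0.6, 0.1, -0.5]
opening: 0.304
```

```bash
python3 st.py g7 top side; python3 - <<'E'
from h import *
a=np.load("pics/side_g7.npy")[120:240,160:310,::-1];cv2.imwrite("pics/g7a.png",cv2.resize(a,(600,480),interpolation=cv2.INTER_CUBIC))
E
```

```text
t 16.1 pos [422.9 376.8  13.7] jaw -16.99 tiltaxis [-0.003 -0.026 -1.   ] F [-0.6  0.1 -0.5] op 26.5 qv [ 0.   0.   0.1  0.   0.  -0.1]
[31.  44.8 97.8 -1.9 38.4 49.5]
```

View pics/g7a.png

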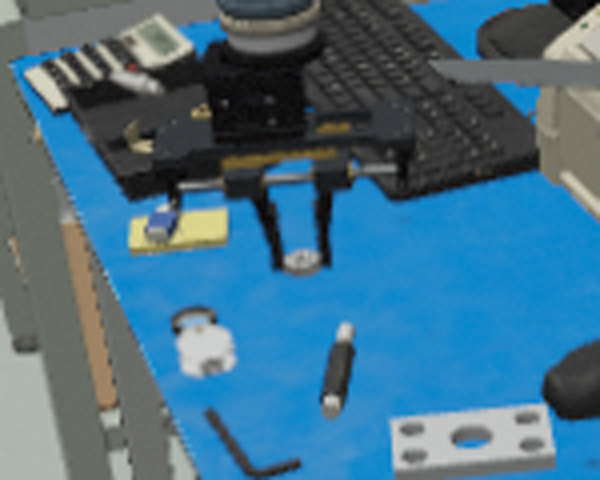

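Request:
{"method": "apply_moves", "body": {"steps": [{"x": 0, "y": 0, "z": 30, "spin": 0}, {"x": 0, "y": -10, "z": 40, "spin": 0}, {"x": 0, "y": -45, "z": 10, "spin": 0}, {"x": 0, "y": -48, "z": 0, "spin": 0}, {"x": 0, "y": -48, "z": 0, "spin": 0}, {"x": 0, "y": -48, "z": 0, "spin": 0}, {"x": 0, "y": -48, "z": 0, "spin": 0}, {"x": 0, "y": -48, "z": 0, "spin": 0}, {"x": 5, "y": -48, "z": 0, "spin": 0}, {"x": 15, "y": -45, "z": 0, "spin": 0}, {"x": 20, "y": -40, "z": 0, "spin": 0}, {"x": 25, "y": -38, "z": 0, "spin": 0}]}}

```text
time_s: 17.4
position: [0.4861, -0.0994, 0.0977]
tcp_rot: [[0.959, 0.004, 0.282], [-0.282, -0.021, 0.959], [0.01, -1.0, -0.019]]
force: [1.2, 1.0, -0.0]
opening: 0.309
```

Request:
{"method": "apply_moves", "body": {"steps": [{"x": 25, "y": -38, "z": 0, "spin": 0}, {"x": 25, "y": -38, "z": 0, "spin": 0}, {"x": 20, "y": -38, "z": 0, "spin": 0}]}}

```text
time_s: 17.7
position: [0.558, -0.2195, 0.0982]
tcp_rot: [[0.959, 0.004, 0.285], [-0.285, -0.021, 0.958], [0.01, -1.0, -0.019]]
force: [0.1, -0.3, -0.4]
opening: 0.306
```

Request:
{"method": "apply_moves", "body": {"steps": [{"x": 22, "y": -27, "z": 0, "spin": 0}, {"x": 18, "y": -22, "z": 0, "spin": 0}, {"x": 10, "y": -12, "z": -10, "spin": 0}, {"x": 0, "y": 0, "z": -20, "spin": 0}, {"x": 0, "y": 0, "z": -10, "spin": 0}, {"x": 0, "y": 0, "z": 0, "spin": 0}]}}

```text
time_s: 18.3
position: [0.6131, -0.2926, 0.0575]
tcp_rot: [[0.956, 0.012, 0.292], [-0.292, -0.027, 0.956], [0.019, -1.0, -0.023]]
force: [-1.3, -0.4, -0.1]
opening: 0.309
```

```bash
python3 st.py g8 top side;python3 st.py g8b
```

```text
t 18.3 pos [ 613.1 -292.6   57.5] jaw -16.99 tiltaxis [ 0.012 -0.027 -1.   ] F [-1.3 -0.4 -0.1] op 26.9 qv [ 0.1 -0.1  0.3  0.1  0.9  0.1]
[-34.5  45.9  81.6  -1.2  51.1 -16.8]
t 18.4 pos [ 613.6 -292.5   58.8] jaw -16.96 tiltaxis [ 0.013 -0.028 -1.   ] F [-0.4  0.2 -0.4] op 26.9 qv [ 0.3 -1.1 -0.5  0.  -0.1  0.1]
[-34.5  45.8  81.6  -1.2  51.1 -16.8]
```

Request:
{"method": "apply_moves", "body": {"steps": [{"x": 7, "y": -3, "z": -8, "spin": 0}, {"x": 0, "y": 0, "z": -10, "spin": 0}, {"x": 0, "y": 0, "z": -6, "spin": 0}, {"x": 0, "y": 0, "z": 0, "spin": 0}, {"x": 0, "y": 0, "z": 0, "spin": 0}]}}

```text
time_s: 18.9
position: [0.6221, -0.2949, 0.0351]
tcp_rot: [[0.957, 0.015, 0.291], [-0.29, -0.03, 0.957], [0.023, -0.999, -0.024]]
force: [0.2, -0.5, -0.2]
opening: 0.308
```

```bash
python3 st.py g9 top side;python3 st.py g8b; python3 - <<'E'
from h import *
a=np.load("pics/side_g9.npy")[220:340,340:490,::-1];cv2.imwrite("pics/g9a.png",cv2.resize(a,(600,480),interpolation=cv2.INTER_CUBIC))
E
```

```text
t 18.9 pos [ 622.1 -294.9   35.1] jaw -16.86 tiltaxis [ 0.015 -0.03  -0.999] F [ 0.2 -0.5 -0.2] op 26.8 qv [ 0.1  0.3  0.2 -0.1 -0.  -0. ]
[-34.2  48.1  80.7  -1.2  49.5 -16.6]
t 19.0 pos [ 622.1 -295.    35.3] jaw -16.87 tiltaxis [ 0.016 -0.03  -0.999] F [-0.7  0.  -0.1] op 26.7 qv [-0.1 -0.3 -0.1 -0.1 -0.2  0. ]
[-34.2  48.1  80.7  -1.2  49.5 -16.6]
```

View pics/g9a.png

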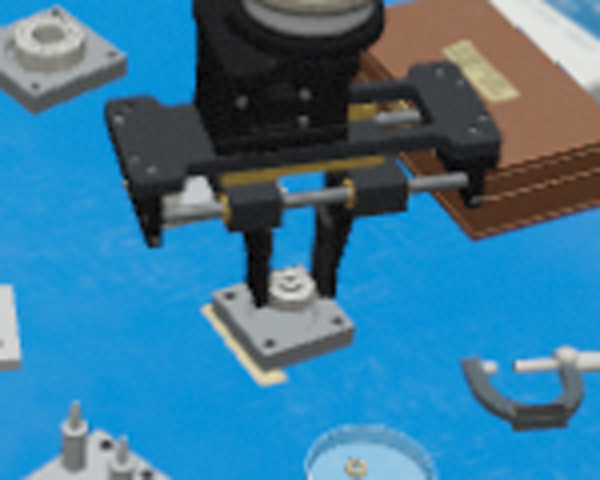

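Request:
{"method": "apply_moves", "body": {"steps": [{"x": -1, "y": 0, "z": -5, "spin": 0}, {"x": 0, "y": 0, "z": -3, "spin": 0}, {"x": 0, "y": 0, "z": -2, "spin": 0}, {"x": 0, "y": 0, "z": 0, "spin": 0}]}}

```text
time_s: 19.4
position: [0.6212, -0.2952, 0.0252]
tcp_rot: [[0.957, 0.016, 0.291], [-0.29, -0.03, 0.957], [0.025, -0.999, -0.024]]
force: [0.3, 0.4, -1.4]
opening: 0.308
```

Request:
{"method": "apply_moves", "body": {"steps": [{"x": 0, "y": 0, "z": -1.2, "spin": 0}, {"x": 0, "y": 0, "z": 0, "spin": 0}]}}

```text
time_s: 19.6
position: [0.6213, -0.2953, 0.024]
tcp_rot: [[0.957, 0.017, 0.291], [-0.29, -0.031, 0.956], [0.025, -0.999, -0.024]]
force: [0.7, -0.8, -0.5]
opening: 0.311
```

Request:
{"method": "apply_moves", "body": {"steps": [{"x": 0, "y": 0, "z": 0, "spin": 0}, {"x": 0, "y": 0, "z": 0, "spin": 0}, {"x": 0, "y": 0, "z": 0, "spin": 0}, {"x": 0, "y": 0, "z": 20, "spin": 0}, {"x": 0, "y": 0, "z": 40, "spin": 0}, {"x": 0, "y": 0, "z": 30, "spin": 0}, {"x": 0, "y": 0, "z": 0, "spin": 0}], "grip": 42}}

```text
time_s: 20.3
position: [0.6205, -0.2948, 0.1158]
tcp_rot: [[0.957, 0.015, 0.291], [-0.29, -0.029, 0.956], [0.023, -0.999, -0.024]]
force: [0.6, -1.2, 0.3]
opening: 0.484
```

```bash
python3 st.py h1 top side; python3 - <<'E'
from h import *
a=np.load("pics/side_h1.npy")[240:340,340:490,::-1];cv2.imwrite("pics/h1a.png",cv2.resize(a,(750,500),interpolation=cv2.INTER_CUBIC))
E
```

```text
t 20.3 pos [ 620.5 -294.8  115.8] jaw -16.88 tiltaxis [ 0.015 -0.029 -0.999] F [ 0.6 -1.2  0.3] op 42.1 qv [-0.1  1.9  1.7 -0.1 -1.   0.1]
[-34.3  41.9  79.   -1.1  57.5 -16.9]
```

View pics/h1a.png

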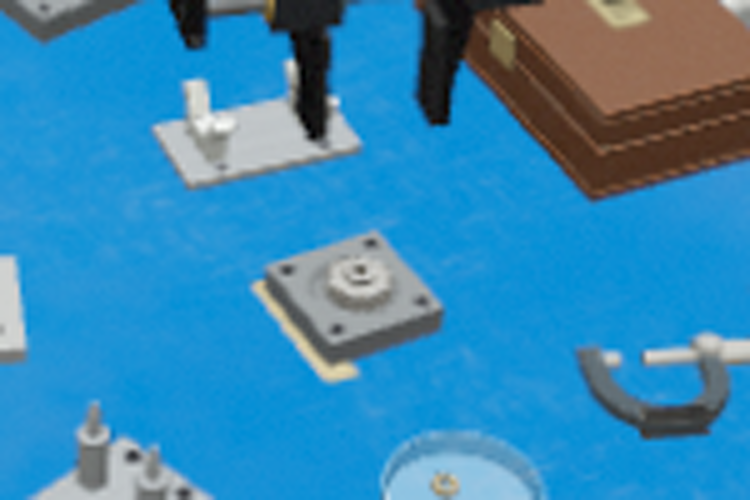

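Request:
{"method": "apply_moves", "body": {"steps": [{"x": -20, "y": 30, "z": 0, "spin": -0.05}, {"x": -22, "y": 42, "z": 0, "spin": -0.05}, {"x": -22, "y": 42, "z": 0, "spin": 0}, {"x": -22, "y": 42, "z": 0, "spin": 0}, {"x": -22, "y": 42, "z": 0, "spin": 0}, {"x": -22, "y": 42, "z": 0, "spin": 0}, {"x": -22, "y": 42, "z": 0, "spin": 0}, {"x": -22, "y": 42, "z": 0, "spin": 0}, {"x": -22, "y": 42, "z": 0, "spin": 0}, {"x": -15, "y": 42, "z": 0, "spin": 0}, {"x": -5, "y": 40, "z": 0, "spin": 0}, {"x": 0, "y": 25, "z": 0, "spin": 0}]}}

```text
time_s: 21.6
position: [0.3777, 0.1902, 0.0965]
tcp_rot: [[0.917, -0.026, 0.399], [-0.399, -0.025, 0.916], [-0.014, -0.999, -0.033]]
force: [0.2, -0.2, 0.3]
opening: 0.48
```

Request:
{"method": "apply_moves", "body": {"steps": [{"x": 0, "y": 10, "z": 0, "spin": 0}, {"x": 0, "y": 0, "z": -10, "spin": 0}, {"x": 0, "y": 0, "z": -10, "spin": 0}]}}

```text
time_s: 21.9
position: [0.3759, 0.2023, 0.074]
tcp_rot: [[0.919, -0.028, 0.393], [-0.393, -0.025, 0.919], [-0.016, -0.999, -0.034]]
force: [0.8, 0.2, 0.4]
opening: 0.479
```

```bash
python3 st.py h2 top side;python3 st.py h2
```

```text
t 21.9 pos [375.9 202.3  74. ] jaw -23.16 tiltaxis [-0.028 -0.025 -0.999] F [0.8 0.2 0.4] op 41.7 qv [ -0.   13.7   3.4  -0.9 -17.2   0.8]
[ 14.   33.2 116.1  -1.9  32.6  38.7]
t 22.0 pos [375.2 201.5  73.4] jaw -23.27 tiltaxis [-0.031 -0.026 -0.999] F [1.1 0.4 0.2] op 42.2 qv [-0.4 -1.4 -0.6  0.2  1.5  0.1]
[ 13.9  33.3 116.2  -1.9  32.7  38.7]
```

Request:
{"method": "apply_moves", "body": {"steps": [{"x": 8, "y": 1, "z": -10, "spin": 0}, {"x": 8, "y": 1, "z": -12, "spin": 0}, {"x": 6, "y": 0, "z": -12, "spin": 0}, {"x": 0, "y": 0, "z": -8, "spin": 0}, {"x": 0, "y": 0, "z": 0, "spin": 0}, {"x": 0, "y": 0, "z": 0, "spin": 0}]}}

```text
time_s: 22.6
position: [0.3978, 0.1976, 0.0275]
tcp_rot: [[0.914, -0.037, 0.403], [-0.405, -0.028, 0.914], [-0.023, -0.999, -0.04]]
force: [-0.1, 0.4, -0.7]
opening: 0.487
```

```bash
python3 st.py h2 top side;python3 st.py h2
```

```text
t 22.6 pos [397.8 197.6  27.5] jaw -23.87 tiltaxis [-0.037 -0.028 -0.999] F [-0.1  0.4 -0.7] op 42.3 qv [-0.5  0.7  0.6 -0.1  0.1 -0.2]
[ 12.7  39.7 114.4  -2.3  28.4  38.5]
t 22.7 pos [397.8 197.8  27.8] jaw -23.84 tiltaxis [-0.037 -0.027 -0.999] F [-0.5  0.2 -0.3] op 42.0 qv [ 0.4 -0.5 -0.1  0.  -0.   0. ]
[ 12.7  39.6 114.4  -2.3  28.4  38.5]
```

Request:
{"method": "apply_moves", "body": {"steps": [{"x": 2, "y": 5, "z": -6, "spin": 0.016}, {"x": 0, "y": 0, "z": -6, "spin": 0}, {"x": 0, "y": 0, "z": -4, "spin": 0}, {"x": 0, "y": 0, "z": 0, "spin": 0}, {"x": 0, "y": 0, "z": 0, "spin": 0}]}}

```text
time_s: 23.2
position: [0.3998, 0.2039, 0.0115]
tcp_rot: [[0.922, -0.034, 0.386], [-0.387, -0.028, 0.922], [-0.021, -0.999, -0.039]]
force: [-0.9, -0.1, 0.1]
opening: 0.483
```

Well aligned; close.

Request:
{"method": "apply_moves", "body": {"steps": [{"x": 0, "y": 0, "z": -1, "spin": 0}, {"x": 0, "y": 0, "z": 0, "spin": 0}, {"x": 0, "y": 0, "z": 0, "spin": 0}, {"x": 0, "y": 0, "z": 0, "spin": 0}, {"x": 0, "y": 0, "z": 0, "spin": 0}, {"x": 0, "y": 0, "z": 0, "spin": 0}], "grip": 5}}

```text
time_s: 23.8
position: [0.3996, 0.2039, 0.0106]
tcp_rot: [[0.922, -0.034, 0.386], [-0.387, -0.028, 0.922], [-0.021, -0.999, -0.039]]
force: [-0.1, 0.1, -0.6]
opening: 0.184
```

```bash
python3 st.py h3 top side;python3 - <<'E'
from h import *
a=np.load("pics/side_h3.npy")[140:260,180:330,::-1];cv2.imwrite("pics/h3a.png",cv2.resize(a,(600,480),interpolation=cv2.INTER_CUBIC))
E
```

```text
t 23.8 pos [399.6 203.9  10.6] jaw -22.77 tiltaxis [-0.034 -0.028 -0.999] F [-0.1  0.1 -0.6] op 16.0 qv [-0.  -0.   0.1 -0.1  0.   0. ]
[ 13.4  41.9 114.1  -2.4  26.4  38.4]
```

View pics/h3a.png

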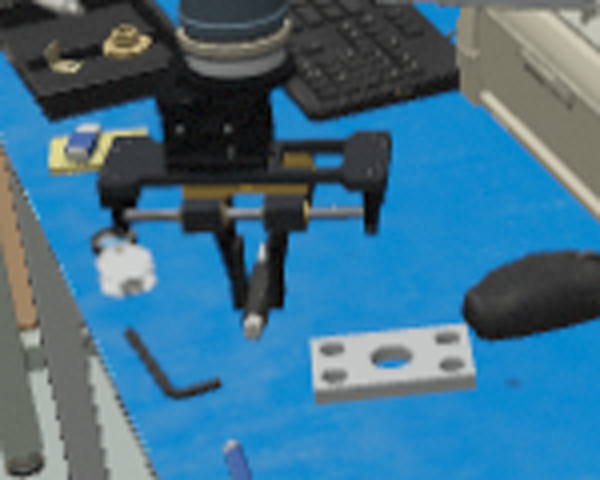

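Request:
{"method": "apply_moves", "body": {"steps": [{"x": 0, "y": 0, "z": 30, "spin": 0}, {"x": 0, "y": 0, "z": 40, "spin": 0}, {"x": 10, "y": -20, "z": 20, "spin": -0.14}, {"x": 23, "y": -38, "z": 0, "spin": -0.14}, {"x": 24, "y": -38, "z": 0, "spin": -0.14}, {"x": 24, "y": -38, "z": 0, "spin": -0.14}, {"x": 24, "y": -38, "z": 0, "spin": -0.14}, {"x": 24, "y": -38, "z": 0, "spin": -0.14}, {"x": 24, "y": -38, "z": 0, "spin": -0.14}, {"x": 24, "y": -38, "z": 0, "spin": -0.14}, {"x": 20, "y": -30, "z": 0, "spin": -0.1}, {"x": 10, "y": -15, "z": 0, "spin": 0}]}}

```text
time_s: 25.1
position: [0.6072, -0.1407, 0.1026]
tcp_rot: [[-0.092, -0.037, 0.995], [-0.995, 0.031, -0.091], [-0.027, -0.999, -0.04]]
force: [0.0, 0.2, -0.9]
opening: 0.187
```

Request:
{"method": "apply_moves", "body": {"steps": [{"x": 0, "y": 0, "z": 0, "spin": 0}, {"x": 0, "y": 0, "z": 0, "spin": 0}]}}

```text
time_s: 25.3
position: [0.6075, -0.1433, 0.1015]
tcp_rot: [[-0.096, -0.037, 0.995], [-0.995, 0.031, -0.095], [-0.027, -0.999, -0.04]]
force: [-1.2, -0.1, -1.8]
opening: 0.186
```

```bash
python3 st.py h4 top side;python3 st.py h4; python3 - <<'E'
from h import *
a=np.load("pics/side_h4.npy")[140:300,300:500,::-1];cv2.imwrite("pics/h4a.png",cv2.resize(a,(600,480),interpolation=cv2.INTER_CUBIC))
E
```

```text
t 25.3 pos [ 607.5 -143.3  101.5] jaw -95.51 tiltaxis [-0.037  0.031 -0.999] F [-1.2 -0.1 -1.8] op 16.2 qv [-0.6  0.5 -0.2 -0.3 -0.3 -0. ]
[-23.9  40.2  86.2   0.9  56.2  71.1]
t 25.4 pos [ 607.2 -142.4  101.7] jaw -95.44 tiltaxis [-0.037  0.031 -0.999] F [-0.4  0.7 -1.4] op 16.5 qv [ 0.8 -0.4  0.3  0.1  0.2 -0. ]
[-23.8  40.2  86.2   0.9  56.2  71.1]
```

View pics/h4a.png

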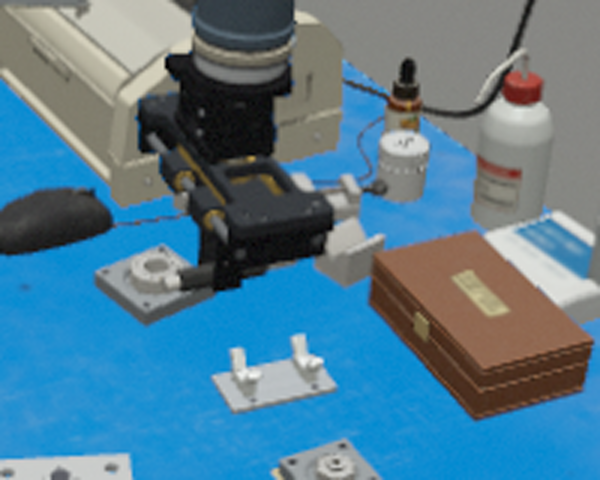

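Request:
{"method": "apply_moves", "body": {"steps": [{"x": 14, "y": -13, "z": 0, "spin": -0.03}, {"x": 14, "y": -13, "z": -10, "spin": 0}, {"x": 6, "y": -6, "z": -15, "spin": 0}, {"x": 0, "y": 0, "z": -10, "spin": 0}, {"x": 0, "y": 0, "z": 0, "spin": 0}, {"x": 0, "y": 0, "z": 0, "spin": 0}]}}

```text
time_s: 26.0
position: [0.6356, -0.1646, 0.0637]
tcp_rot: [[-0.117, -0.048, 0.992], [-0.993, 0.038, -0.115], [-0.032, -0.998, -0.052]]
force: [-0.7, -0.1, -1.7]
opening: 0.188
```

```bash
python3 st.py h5 top side;python3 st.py h5; python3 - <<'E'
from h import *
a=np.load("pics/side_h5.npy")[180:300,320:470,::-1];cv2.imwrite("pics/h5a.png",cv2.resize(a,(600,480),interpolation=cv2.INTER_CUBIC))
E
```

```text
t 26.0 pos [ 635.6 -164.6   63.7] jaw -96.71 tiltaxis [-0.048  0.038 -0.998] F [-0.7 -0.1 -1.7] op 16.3 qv [ 0.6  0.6  1.7  0.1 -0.   0.1]
[-24.6  45.4  81.4   1.   56.6  71.5]
t 26.1 pos [ 635.7 -164.7   64.1] jaw -96.71 tiltaxis [-0.047  0.038 -0.998] F [-0.1 -0.3 -0.5] op 16.2 qv [-0.2 -0.5 -1.  -0.1 -0.4 -0. ]
[-24.6  45.4  81.4   1.   56.6  71.5]
```

View pics/h5a.png

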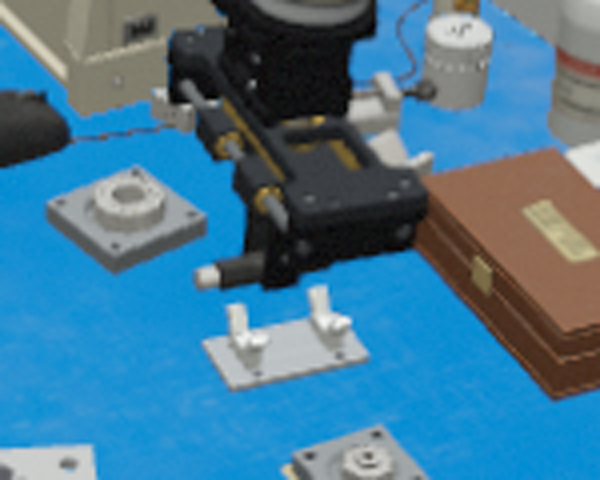

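Request:
{"method": "apply_moves", "body": {"steps": [{"x": 7, "y": -6, "z": -2, "spin": -0.008}, {"x": 0, "y": -6, "z": -6, "spin": 0}, {"x": 0, "y": 0, "z": -6, "spin": 0}, {"x": 0, "y": 0, "z": 0, "spin": 0}, {"x": 0, "y": 0, "z": 0, "spin": 0}]}}

```text
time_s: 26.6
position: [0.6438, -0.1782, 0.0503]
tcp_rot: [[-0.126, -0.045, 0.991], [-0.992, 0.037, -0.124], [-0.031, -0.998, -0.049]]
force: [0.8, 0.1, -1.0]
opening: 0.192
```

```bash
python3 st.py h6 top side;python3 st.py h6; python3 - <<'E'
from h import *
a=np.load("pics/side_h6.npy")[180:300,320:470,::-1];cv2.imwrite("pics/h6a.png",cv2.resize(a,(600,480),interpolation=cv2.INTER_CUBIC))
E
```

```text
t 26.6 pos [ 643.8 -178.2   50.3] jaw -97.22 tiltaxis [-0.045  0.037 -0.998] F [ 0.8  0.1 -1. ] op 16.7 qv [-0.1  0.5  0.4  0.1  0.1  0. ]
[-25.4  47.1  79.9   1.   56.2  71.2]
t 26.7 pos [ 643.7 -178.    50.4] jaw -97.21 tiltaxis [-0.045  0.037 -0.998] F [-0.9  0.  -1.9] op 16.1 qv [ 0.1 -0.3 -0.1 -0.  -0.1 -0.1]
[-25.4  47.1  79.9   1.   56.2  71.2]
```

View pics/h6a.png

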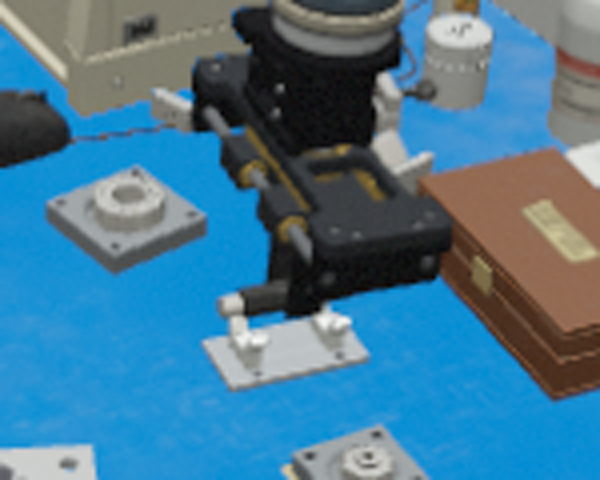

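Request:
{"method": "apply_moves", "body": {"steps": [{"x": -1, "y": 1.4, "z": -6, "spin": 0}, {"x": 0, "y": 0, "z": -6, "spin": 0}, {"x": 0, "y": 0, "z": -5, "spin": 0}, {"x": 0, "y": 0, "z": 0, "spin": 0}]}}

```text
time_s: 27.1
position: [0.6424, -0.1761, 0.0322]
tcp_rot: [[-0.125, -0.045, 0.991], [-0.992, 0.037, -0.123], [-0.031, -0.998, -0.049]]
force: [0.8, 0.4, -1.1]
opening: 0.191
```

Request:
{"method": "apply_moves", "body": {"steps": [{"x": 0, "y": 0, "z": -2, "spin": 0}, {"x": 0, "y": 0, "z": -1, "spin": 0}, {"x": 0, "y": 0, "z": 0, "spin": 0}]}}

```text
time_s: 27.4
position: [0.6423, -0.1759, 0.0288]
tcp_rot: [[-0.125, -0.046, 0.991], [-0.992, 0.037, -0.123], [-0.031, -0.998, -0.05]]
force: [-0.8, -0.0, -0.3]
opening: 0.188
```

```bash
python3 st.py h7 top side; python3 - <<'E'
from h import *
a=np.load("pics/side_h7.npy")[200:300,340:440,::-1];b=np.load("pics/top_h7.npy")[160:260,330:430,::-1]
cv2.imwrite("pics/h7a.png",cv2.resize(np.hstack([a,b]),(800,400),interpolation=cv2.INTER_CUBIC))
E
```

```text
t 27.4 pos [ 642.3 -175.9   28.8] jaw -97.17 tiltaxis [-0.046  0.037 -0.998] F [-0.8 -0.  -0.3] op 16.4 qv [ 0.1 -0.1 -0.1 -0.1  0.1 -0.1]
[-25.3  48.7  80.5   1.   54.   71.2]
```

View pics/h7a.png

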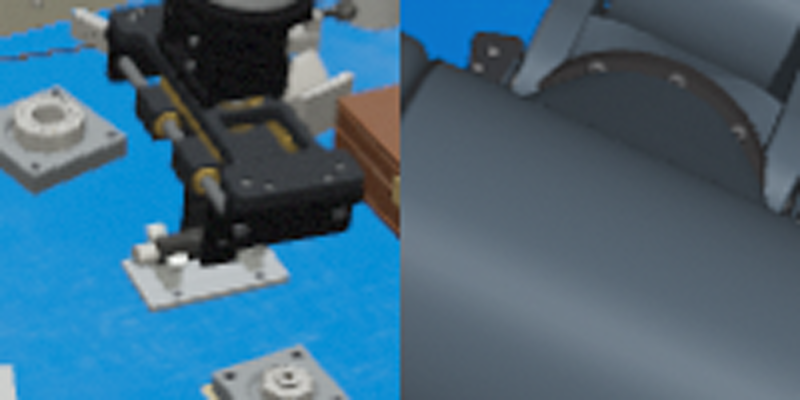

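Request:
{"method": "apply_moves", "body": {"steps": [{"x": 0, "y": 0, "z": 0, "spin": 0}, {"x": 0, "y": 0, "z": 0, "spin": 0}, {"x": 0, "y": 0, "z": 0, "spin": 0}, {"x": 0, "y": 0, "z": 15, "spin": 0}, {"x": 0, "y": 0, "z": 35, "spin": 0}, {"x": 0, "y": 0, "z": 40, "spin": 0}, {"x": 0, "y": 0, "z": 0, "spin": 0}], "grip": 34}}

```text
time_s: 28.2
position: [0.6432, -0.1763, 0.125]
tcp_rot: [[-0.125, -0.043, 0.991], [-0.992, 0.036, -0.124], [-0.031, -0.998, -0.047]]
force: [1.3, -0.5, 1.1]
opening: 0.395
```

```bash
python3 st.py h8 top side; python3 - <<'E'
from h import *
a=np.load("pics/side_h8.npy")[220:290,350:430,::-1]
cv2.imwrite("pics/h8a.png",cv2.resize(a,(640,560),interpolation=cv2.INTER_CUBIC))
E
```

```text
t 28.2 pos [ 643.2 -176.3  125. ] jaw -97.19 tiltaxis [-0.043  0.036 -0.998] F [ 1.3 -0.5  1.1] op 34.4 qv [-0.1  2.4  2.8 -0.1 -0.6 -0.1]
[-25.3  41.4  78.2   0.9  63.5  71.4]
```

View pics/h8a.png

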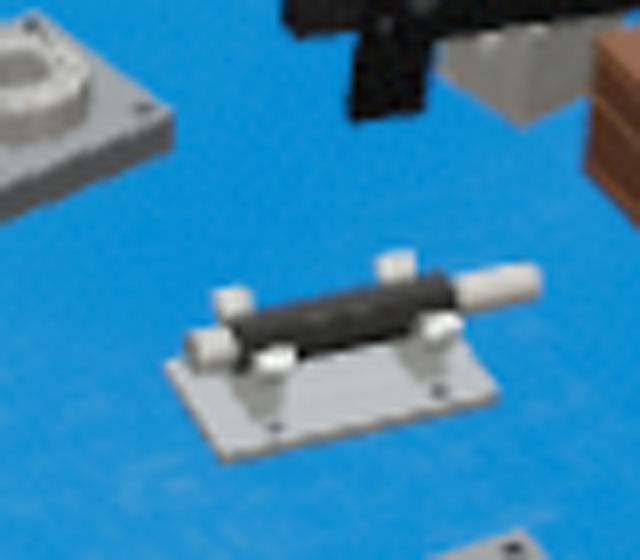

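Request:
{"method": "apply_moves", "body": {"steps": [{"x": -20, "y": 28, "z": 0, "spin": -0.08}, {"x": -26, "y": 36, "z": 0, "spin": -0.075}, {"x": -27, "y": 37, "z": 0, "spin": 0}, {"x": -27, "y": 37, "z": 0, "spin": 0}, {"x": -27, "y": 37, "z": 0, "spin": 0}, {"x": -25, "y": 35, "z": -10, "spin": 0}, {"x": -15, "y": 25, "z": -10, "spin": 0}, {"x": 0, "y": 0, "z": 0, "spin": 0}, {"x": 0, "y": 0, "z": 0, "spin": 0}], "grip": 87}}

```text
time_s: 29.2
position: [0.4581, 0.0661, 0.0942]
tcp_rot: [[-0.287, -0.059, 0.956], [-0.957, 0.048, -0.284], [-0.029, -0.997, -0.071]]
force: [1.4, 0.5, -0.1]
opening: 0.992
```

```bash
python3 st.py i1 top side;python3 st.py i1
```

```text
t 29.2 pos [458.1  66.1  94.2] jaw -106.68 tiltaxis [-0.059  0.048 -0.997] F [ 1.4  0.5 -0.1] op 86.3 qv [1.2 0.5 2.1 0.3 0.4 0.1]
[ -7.2  32.5 109.7   3.5  41.6  96.7]
t 29.3 pos [458.8  65.4  94.4] jaw -106.78 tiltaxis [-0.059  0.048 -0.997] F [-1.  -0.  -0.6] op 86.9 qv [-0.9 -0.2 -1.4 -0.  -0.5  0.1]
[ -7.3  32.5 109.7   3.5  41.6  96.7]
```

Request:
{"method": "apply_moves", "body": {"steps": [{"x": -2, "y": 9, "z": -12, "spin": 0.013}, {"x": -2, "y": 9, "z": -12, "spin": 0}, {"x": 0, "y": 0, "z": -12, "spin": 0}, {"x": 0, "y": 0, "z": -12, "spin": 0}, {"x": 0, "y": 0, "z": -8, "spin": 0}, {"x": 0, "y": 0, "z": 0, "spin": 0}, {"x": 0, "y": 0, "z": 0, "spin": 0}]}}

```text
time_s: 30.0
position: [0.4668, 0.076, 0.0374]
tcp_rot: [[-0.286, -0.043, 0.957], [-0.958, 0.046, -0.284], [-0.032, -0.998, -0.054]]
force: [0.3, -0.7, 0.5]
opening: 0.998
```

```bash
python3 st.py i2 top side;python3 st.py i2; python3 - <<'E'
from h import *
a=np.load("pics/side_i2.npy")[150:270,220:370,::-1]
cv2.imwrite("pics/i2a.png",cv2.resize(a,(600,480),interpolation=cv2.INTER_CUBIC))
E
```

```text
t 30.0 pos [466.8  76.   37.4] jaw -106.64 tiltaxis [-0.043  0.046 -0.998] F [ 0.3 -0.7  0.5] op 86.9 qv [-0.7  0.4 -0.5  0.   0.1 -0. ]
[ -5.9  39.2 110.5   4.3  33.1  97.1]
t 30.1 pos [466.7  76.2  37.7] jaw -106.61 tiltaxis [-0.043  0.046 -0.998] F [ 0.4  0.1 -0. ] op 86.9 qv [ 0.4 -0.4  0.5 -0.   0.  -0.1]
[ -5.8  39.1 110.5   4.3  33.1  97.1]
```

View pics/i2a.png

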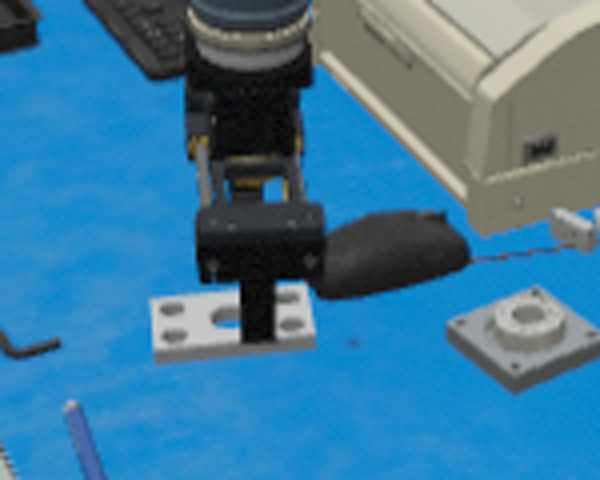

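Request:
{"method": "apply_moves", "body": {"steps": [{"x": -6, "y": 5, "z": -5, "spin": 0.01}, {"x": -6, "y": 4, "z": -5, "spin": 0}, {"x": 0, "y": 0, "z": -5, "spin": 0}, {"x": 0, "y": 0, "z": -5, "spin": 0}, {"x": 0, "y": 0, "z": 0, "spin": 0}, {"x": 0, "y": 0, "z": 0, "spin": 0}]}}

```text
time_s: 30.7
position: [0.4535, 0.0864, 0.017]
tcp_rot: [[-0.274, -0.042, 0.961], [-0.961, 0.045, -0.273], [-0.032, -0.998, -0.053]]
force: [0.7, -0.8, 0.2]
opening: 0.998
```

Request:
{"method": "apply_moves", "body": {"steps": [{"x": 1, "y": -1, "z": -4, "spin": 0}, {"x": 0, "y": 0, "z": -2.5, "spin": 0}, {"x": 0, "y": 0, "z": 0, "spin": 0}]}}

```text
time_s: 31.0
position: [0.4553, 0.0852, 0.0102]
tcp_rot: [[-0.275, -0.041, 0.961], [-0.961, 0.045, -0.273], [-0.032, -0.998, -0.052]]
force: [-0.6, -0.0, 3.1]
opening: 0.999
```

Request:
{"method": "apply_moves", "body": {"steps": [{"x": 0, "y": 0, "z": 0, "spin": 0}, {"x": 0, "y": 0, "z": 0, "spin": 0}, {"x": 0, "y": 0, "z": 0, "spin": 0}, {"x": 0, "y": 0, "z": 0, "spin": 0}, {"x": 0, "y": 0, "z": 0, "spin": 0}, {"x": 0, "y": 0, "z": 0, "spin": 0}], "grip": 45}}

```text
time_s: 31.6
position: [0.4556, 0.085, 0.0103]
tcp_rot: [[-0.275, -0.04, 0.961], [-0.961, 0.045, -0.273], [-0.032, -0.998, -0.051]]
force: [-0.3, -0.9, 0.6]
opening: 0.686
```

```bash
python3 st.py i3 top side
```

```text
t 31.6 pos [455.6  85.   10.3] jaw -105.97 tiltaxis [-0.04   0.045 -0.998] F [-0.3 -0.9  0.6] op 59.6 qv [-0.  -0.  -0.1 -0.  -0.  -0.1]
[ -4.9  42.2 112.4   5.1  28.   96.5]
```

Request:
{"method": "apply_moves", "body": {"steps": [{"x": 0, "y": 0, "z": 30, "spin": 0}, {"x": 0, "y": 0, "z": 40, "spin": 0}, {"x": 0, "y": -20, "z": 40, "spin": 0}, {"x": 0, "y": -40, "z": 0, "spin": 0.1}, {"x": 0, "y": -45, "z": 0, "spin": 0.12}, {"x": 0, "y": -45, "z": 0, "spin": 0.12}, {"x": -3, "y": -45, "z": 0, "spin": 0.12}, {"x": -4, "y": -45, "z": 0, "spin": 0.12}, {"x": -4, "y": -45, "z": 0, "spin": 0}, {"x": -4, "y": -45, "z": 0, "spin": 0}, {"x": -4, "y": -40, "z": 0, "spin": 0}, {"x": 0, "y": -25, "z": 0, "spin": 0}]}}

```text
time_s: 32.9
position: [0.4305, -0.3212, 0.1221]
tcp_rot: [[0.329, -0.062, 0.942], [-0.944, 0.009, 0.33], [-0.029, -0.998, -0.055]]
force: [0.2, 0.3, -1.9]
opening: 0.687
```

Request:
{"method": "apply_moves", "body": {"steps": [{"x": 0, "y": -10, "z": 0, "spin": 0}, {"x": 0, "y": 0, "z": 0, "spin": 0}, {"x": 0, "y": 0, "z": 0, "spin": 0}]}}

```text
time_s: 33.2
position: [0.4294, -0.3335, 0.1209]
tcp_rot: [[0.324, -0.062, 0.944], [-0.946, 0.011, 0.325], [-0.03, -0.998, -0.055]]
force: [-1.3, 0.2, -1.9]
opening: 0.682
```

```bash
python3 st.py i4 top side; python3 st.py i4
```

```text
t 33.2 pos [ 429.4 -333.5  120.9] jaw -71.08 tiltaxis [-0.062  0.011 -0.998] F [-1.3  0.2 -1.9] op 59.4 qv [0.2 0.2 0.6 0.2 0.  0.1]
[-48.4  34.1  97.1  -2.9  51.7  24.5]
t 33.3 pos [ 429.6 -333.   121. ] jaw -71.01 tiltaxis [-0.062  0.011 -0.998] F [ 0.1  0.7 -2.3] op 59.8 qv [ 0.4 -0.3 -0.1 -0.1 -0.1 -0.1]
[-48.3  34.   97.1  -2.9  51.7  24.5]
```

View pics/side_i4.png

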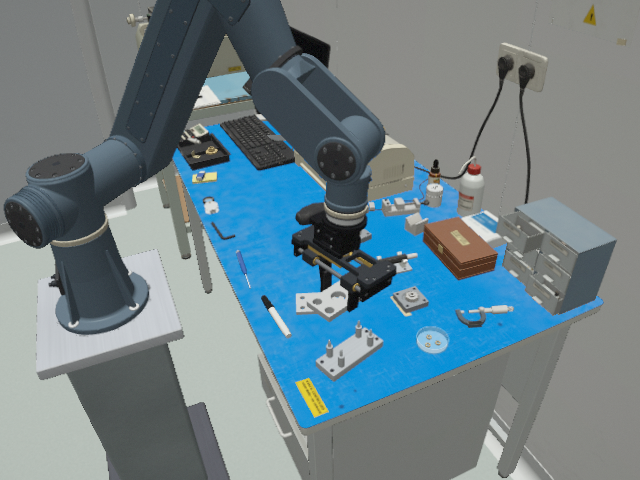

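Request:
{"method": "apply_moves", "body": {"steps": [{"x": 1, "y": -15, "z": 0, "spin": -0.035}, {"x": 1, "y": -18, "z": -8, "spin": 0}, {"x": 1, "y": -8, "z": -10, "spin": 0}, {"x": 0, "y": 0, "z": -10, "spin": 0}, {"x": 0, "y": 0, "z": 0, "spin": 0}, {"x": 0, "y": 0, "z": 0, "spin": 0}]}}

```text
time_s: 33.9
position: [0.4333, -0.3743, 0.0896]
tcp_rot: [[0.293, -0.063, 0.954], [-0.956, 0.015, 0.294], [-0.033, -0.998, -0.056]]
force: [-0.1, 0.5, -2.8]
opening: 0.683
```

```bash
python3 st.py i5 top side; python3 st.py i5;python3 - <<'E'
from h import *
a=np.load("pics/side_i5.npy")[270:390,280:430,::-1]
cv2.imwrite("pics/i5a.png",cv2.resize(a,(750,600),interpolation=cv2.INTER_CUBIC))
E
```

```text
t 33.9 pos [ 433.3 -374.3   89.6] jaw -72.96 tiltaxis [-0.063  0.015 -0.998] F [-0.1  0.5 -2.8] op 59.4 qv [-0.1  1.   0.8  0.1  0.1 -0. ]
[-50.8  38.5  93.8  -2.9  50.7  24. ]
t 34.0 pos [ 433.3 -374.    90. ] jaw -72.94 tiltaxis [-0.063  0.015 -0.998] F [ 0.6  0.4 -1.8] op 59.4 qv [ 0.2 -0.6 -0.2  0.1 -0.1  0.1]
[-50.8  38.5  93.8  -2.9  50.7  24. ]
```

View pics/i5a.png

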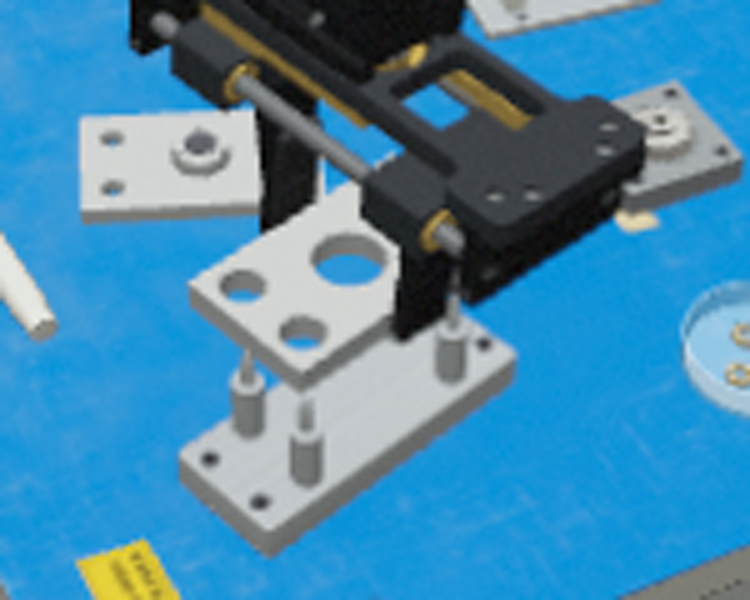

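```bash
python3 - <<'E'
from h import *
im=np.load("pics/side_i5.npy").astype(np.uint8).copy()
big=cv2.resize(im[270:390,280:430,::-1],(750,600),interpolation=cv2.INTER_CUBIC)
def draw(c,yaw,zb,zt,r,pts,col,bias=(-2.0,.8)):
    A=np.linspace(0,2*np.pi,40)
    for (x,y) in pts:
        X=np.c_[x+r*np.cos(A),y+r*np.sin(A)];cs,sn=np.cos(yaw),np.sin(yaw)
        W=np.c_[X[:,0]*cs-X[:,1]*sn+c[0]+bias[0],X[:,0]*sn+X[:,1]*cs+c[1]+bias[1],np.full(40,zt)]/1e3
        uv=(w2p("side",W)-[280,270]+.5)*5-.5
        cv2.polylines(big,[np.round(uv).astype(int)],True,col,1)
P=[(sx*38,sy*16) for sx in(-1,1) for sy in(-1,1)]
yaw=np.radians(90-72.96)
draw((433.3-.7,-374.2-.2),yaw,0,89.8-10.3+12,8.5,P,(0,0,255))
draw((433.3-.7,-374.2-.2),yaw,0,89.8-10.3+12,14,[(0,0)],(0,0,255))
g=(432.0,-378.9);yg=np.radians(17)
draw(g,yg,0,44,6.5,P,(0,255,0));draw(g,yg,0,18,6.5,P,(0,255,255));draw(g,yg,0,60,1,P,(255,0,255))
cv2.imwrite("pics/i5b.png",big)
E
```

```text
(no output)
```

View pics/i5b.png

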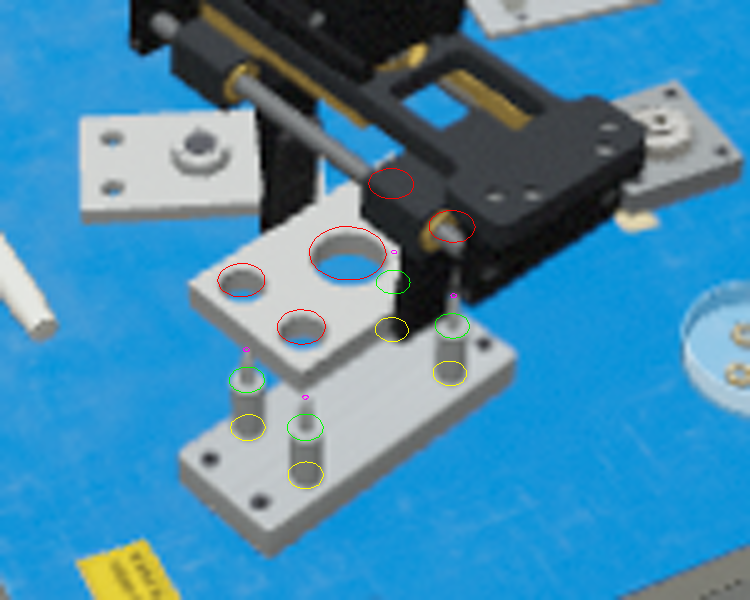

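Request:
{"method": "apply_moves", "body": {"steps": [{"x": -0.6, "y": -4.6, "z": 0, "spin": 0}, {"x": 0, "y": 0, "z": -5, "spin": 0}, {"x": 0, "y": 0, "z": -4, "spin": 0}, {"x": 0, "y": 0, "z": 0, "spin": 0}, {"x": 0, "y": 0, "z": 0, "spin": 0}]}}

```text
time_s: 34.5
position: [0.4329, -0.3785, 0.0813]
tcp_rot: [[0.294, -0.062, 0.954], [-0.955, 0.014, 0.295], [-0.031, -0.998, -0.056]]
force: [-1.1, -0.2, -2.2]
opening: 0.686
```

```bash
python3 st.py i6 top side; python3 st.py i6
```

```text
t 34.5 pos [ 432.9 -378.5   81.3] jaw -72.9 tiltaxis [-0.062  0.014 -0.998] F [-1.1 -0.2 -2.2] op 59.7 qv [ 0.1  0.3  0.3 -0.1 -0.1  0.1]
[-51.1  39.4  93.7  -3.   49.9  23.7]
t 34.6 pos [ 432.9 -378.5   81.3] jaw -72.9 tiltaxis [-0.062  0.014 -0.998] F [ 0.1  1.  -2.2] op 59.3 qv [-0.1 -0.1  0.  -0.  -0.1 -0. ]
[-51.1  39.4  93.7  -3.   49.9  23.7]
```

Request:
{"method": "apply_moves", "body": {"steps": [{"x": 0, "y": 0, "z": -6, "spin": 0}, {"x": 0, "y": 0, "z": -6, "spin": 0}, {"x": 0, "y": 0, "z": -5, "spin": 0}, {"x": 0, "y": 0, "z": 0, "spin": 0}, {"x": 0, "y": 0, "z": 0, "spin": 0}]}}

```text
time_s: 35.1
position: [0.4329, -0.3784, 0.0626]
tcp_rot: [[0.294, -0.063, 0.954], [-0.955, 0.014, 0.295], [-0.032, -0.998, -0.056]]
force: [0.6, -0.9, -2.1]
opening: 0.69
```

```bash
python3 st.py i7 top side; python3 st.py i7;python3 - <<'E'
from h import *
a=np.load("pics/side_i7.npy")[270:390,280:430,::-1]
cv2.imwrite("pics/i7a.png",cv2.resize(a,(750,600),interpolation=cv2.INTER_CUBIC))
E
```

```text
t 35.1 pos [ 432.9 -378.4   62.6] jaw -72.89 tiltaxis [-0.063  0.014 -0.998] F [ 0.6 -0.9 -2.1] op 60.0 qv [ 0.   0.5  0.2 -0.1 -0.1  0.1]
[-51.1  41.   94.1  -3.1  47.7  23.9]
t 35.2 pos [ 432.9 -378.4   62.8] jaw -72.89 tiltaxis [-0.062  0.014 -0.998] F [ 0.9 -0.2 -1.7] op 59.7 qv [-0.  -0.4 -0.1 -0.1  0.  -0.1]
[-51.1  41.   94.1  -3.1  47.8  23.9]
```

View pics/i7a.png

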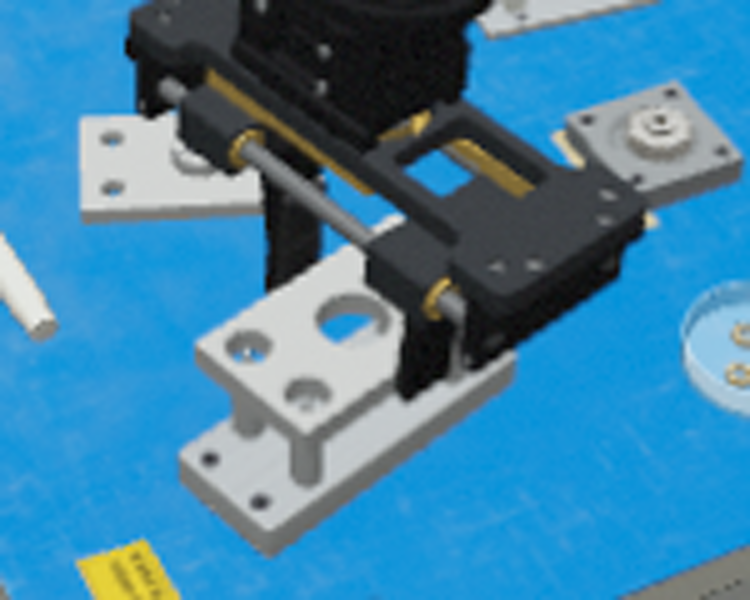

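Pins are entering the holes, centred. Continue down slowly.

Request:
{"method": "apply_moves", "body": {"steps": [{"x": 0, "y": 0, "z": -5, "spin": 0}, {"x": 0, "y": 0, "z": -4, "spin": 0}, {"x": 0, "y": 0, "z": -4, "spin": 0}, {"x": 0, "y": 0, "z": 0, "spin": 0}]}}

```text
time_s: 35.6
position: [0.433, -0.3785, 0.0491]
tcp_rot: [[0.294, -0.062, 0.954], [-0.955, 0.013, 0.295], [-0.031, -0.998, -0.055]]
force: [-0.8, -0.1, -0.9]
opening: 0.687
```

Request:
{"method": "apply_moves", "body": {"steps": [{"x": 0, "y": 0, "z": -5, "spin": 0}, {"x": 0, "y": 0, "z": -5, "spin": 0}, {"x": 0, "y": 0, "z": -4, "spin": 0}, {"x": 0, "y": 0, "z": -2, "spin": 0}, {"x": 0, "y": 0, "z": 0, "spin": 0}]}}

```text
time_s: 36.1
position: [0.4331, -0.3785, 0.0313]
tcp_rot: [[0.294, -0.062, 0.954], [-0.955, 0.013, 0.295], [-0.031, -0.998, -0.055]]
force: [-0.0, -0.3, -1.8]
opening: 0.685
```

Request:
{"method": "apply_moves", "body": {"steps": [{"x": 0, "y": 0, "z": -1, "spin": 0}, {"x": 0, "y": 0, "z": -1, "spin": 0}, {"x": 0, "y": 0, "z": 0, "spin": 0}]}}

```text
time_s: 36.4
position: [0.4332, -0.3788, 0.0293]
tcp_rot: [[0.294, -0.062, 0.954], [-0.955, 0.013, 0.295], [-0.03, -0.998, -0.055]]
force: [0.3, -0.4, -1.8]
opening: 0.683
```

Request:
{"method": "apply_moves", "body": {"steps": [{"x": 0, "y": 0, "z": -0.5, "spin": 0}, {"x": 0, "y": 0, "z": 0, "spin": 0}, {"x": 0, "y": 0, "z": 0, "spin": 0}, {"x": 0, "y": 0, "z": 10, "spin": 0}, {"x": 0, "y": 0, "z": 25, "spin": 0}, {"x": 0, "y": 0, "z": 40, "spin": 0}, {"x": 0, "y": 0, "z": 0, "spin": 0}], "grip": 80}}

```text
time_s: 37.1
position: [0.4337, -0.3794, 0.1084]
tcp_rot: [[0.294, -0.061, 0.954], [-0.955, 0.012, 0.295], [-0.029, -0.998, -0.055]]
force: [0.5, -0.2, 0.2]
opening: 0.917
```

```bash
python3 st.py i8 top side; python3 st.py i8;python3 - <<'E'
from h import *
a=np.load("pics/side_i8.npy")[270:390,280:430,::-1]
cv2.imwrite("pics/i8a.png",cv2.resize(a,(750,600),interpolation=cv2.INTER_CUBIC))
E
```

```text
t 37.1 pos [ 433.7 -379.4  108.4] jaw -72.88 tiltaxis [-0.061  0.012 -0.998] F [ 0.5 -0.2  0.2] op 79.8 qv [-0.3  3.5  2.7 -0.  -0.8  0. ]
[-51.1  37.   92.8  -2.9  52.9  23.5]
t 37.2 pos [ 431.7 -377.1  104.8] jaw -72.9 tiltaxis [-0.066  0.017 -0.998] F [-0.2  0.2  0. ] op 80.1 qv [-0.   2.1  1.7  0.  -0.2  0. ]
[-51.1  37.3  93.1  -2.9  52.8  23.5]
```

View pics/i8a.png

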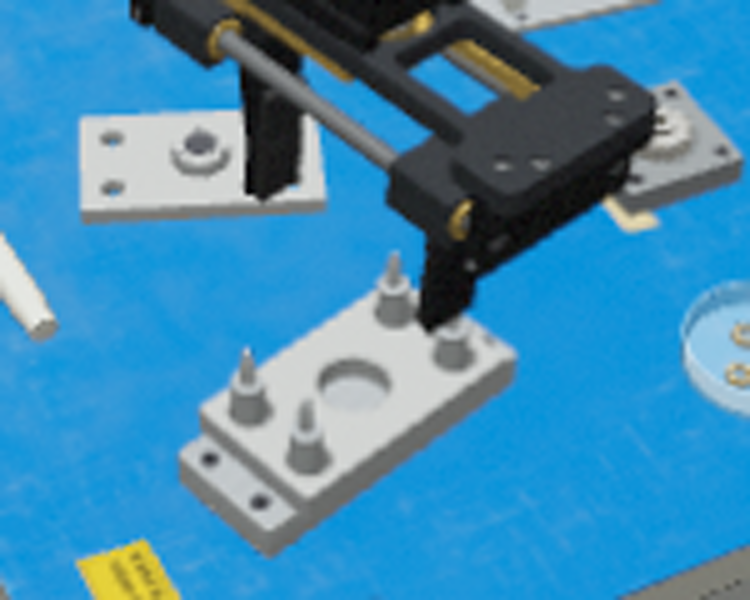

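Request:
{"method": "apply_moves", "body": {"steps": [{"x": 2, "y": 25, "z": 0, "spin": -0.13}, {"x": 2, "y": 35, "z": 0, "spin": -0.14}, {"x": 2, "y": 35, "z": 0, "spin": -0.14}, {"x": 2, "y": 30, "z": 0, "spin": -0.14}, {"x": 0, "y": 20, "z": -5, "spin": -0.12}, {"x": 0, "y": 0, "z": -10, "spin": 0}, {"x": 0, "y": 0, "z": -10, "spin": 0}, {"x": 0, "y": 0, "z": 0, "spin": 0}], "grip": 87}}

```text
time_s: 38.0
position: [0.4357, -0.2266, 0.0737]
tcp_rot: [[-0.385, -0.048, 0.921], [-0.922, 0.061, -0.383], [-0.037, -0.997, -0.068]]
force: [-1.0, -0.5, 0.1]
opening: 0.996
```

```bash
python3 st.py j1 top side; python3 st.py j1
```

```text
t 38.0 pos [ 435.7 -226.6   73.7] jaw -112.69 tiltaxis [-0.048  0.061 -0.997] F [-1.  -0.5  0.1] op 86.7 qv [-0.4  0.1 -1.3 -0.4 -0.5 -1.2]
[-41.   36.2 105.6   1.2  42.6  70.7]
t 38.1 pos [ 436.5 -227.5   74.7] jaw -112.77 tiltaxis [-0.047  0.059 -0.997] F [-0.7  0.7 -0.5] op 86.9 qv [-0.  -1.  -0.4  0.1  0.3  0.5]
[-41.1  36.1 105.5   1.2  42.6  70.7]
```

Request:
{"method": "apply_moves", "body": {"steps": [{"x": 2, "y": 5, "z": -10, "spin": 0.02}, {"x": 2, "y": 5, "z": -12, "spin": 0}, {"x": 0, "y": 0, "z": -12, "spin": 0}, {"x": 0, "y": 0, "z": -8, "spin": 0}, {"x": 0, "y": 0, "z": 0, "spin": 0}, {"x": 0, "y": 0, "z": 0, "spin": 0}]}}

```text
time_s: 38.7
position: [0.4414, -0.2192, 0.0283]
tcp_rot: [[-0.367, -0.047, 0.929], [-0.929, 0.057, -0.365], [-0.036, -0.997, -0.064]]
force: [0.5, -0.6, 0.5]
opening: 1.001
```

```bash
python3 st.py j1 top side; python3 st.py j1
```

```text
t 38.7 pos [ 441.4 -219.2   28.3] jaw -111.56 tiltaxis [-0.047  0.057 -0.997] F [ 0.5 -0.6  0.5] op 87.1 qv [-0.   1.   0.1 -0.  -0.3 -0. ]
[-39.9  41.2 106.4   1.3  36.6  70.5]
t 38.8 pos [ 441.6 -219.3   28.8] jaw -111.56 tiltaxis [-0.046  0.057 -0.997] F [-0.7  0.2  0. ] op 87.0 qv [ 0.  -0.6 -0.1  0.   0.   0.1]
[-39.9  41.1 106.4   1.3  36.6  70.5]
```

Request:
{"method": "apply_moves", "body": {"steps": [{"x": 0, "y": 3, "z": -6, "spin": 0}, {"x": 0, "y": 0, "z": -6, "spin": 0}, {"x": 0, "y": 0, "z": -4, "spin": 0}, {"x": 0, "y": 0, "z": 0, "spin": 0}, {"x": 0, "y": 0, "z": 0, "spin": 0}]}}

```text
time_s: 39.3
position: [0.4422, -0.2166, 0.0123]
tcp_rot: [[-0.367, -0.044, 0.929], [-0.929, 0.055, -0.365], [-0.035, -0.998, -0.061]]
force: [-0.0, 0.4, -0.5]
opening: 1.0
```

Request:
{"method": "apply_moves", "body": {"steps": [{"x": -1, "y": 0, "z": -2, "spin": 0}, {"x": 0, "y": 0, "z": 0, "spin": 0}]}}

```text
time_s: 39.5
position: [0.4416, -0.2168, 0.0106]
tcp_rot: [[-0.367, -0.043, 0.929], [-0.93, 0.054, -0.365], [-0.035, -0.998, -0.06]]
force: [-0.4, 0.4, 1.2]
opening: 0.998
```

Request:
{"method": "apply_moves", "body": {"steps": [{"x": 0, "y": 0, "z": 0, "spin": 0}, {"x": 0, "y": 0, "z": 0, "spin": 0}, {"x": 0, "y": 0, "z": 0, "spin": 0}, {"x": 0, "y": 0, "z": 0, "spin": 0}, {"x": 0, "y": 0, "z": 0, "spin": 0}, {"x": 0, "y": 0, "z": 0, "spin": 0}], "grip": 45}}

```text
time_s: 40.1
position: [0.4413, -0.2168, 0.0107]
tcp_rot: [[-0.367, -0.043, 0.929], [-0.929, 0.055, -0.365], [-0.035, -0.998, -0.06]]
force: [-0.0, 1.1, -0.5]
opening: 0.685
```

```bash
python3 st.py j2 top side
```

```text
t 40.1 pos [ 441.3 -216.8   10.7] jaw -111.57 tiltaxis [-0.043  0.055 -0.998] F [-0.   1.1 -0.5] op 59.6 qv [-0.  -0.1 -0.1 -0.   0.1 -0.1]
[-39.7  43.1 107.    1.5  33.9  70.6]
```

Request:
{"method": "apply_moves", "body": {"steps": [{"x": 0, "y": 0, "z": 25, "spin": 0}, {"x": 0, "y": 0, "z": 35, "spin": 0}, {"x": 0, "y": 0, "z": 40, "spin": 0}, {"x": 0, "y": -25, "z": 0, "spin": 0.13}, {"x": -2, "y": -35, "z": 0, "spin": 0.14}, {"x": -2, "y": -35, "z": 0, "spin": 0.14}, {"x": -2, "y": -25, "z": 0, "spin": 0.14}, {"x": 0, "y": -15, "z": 0, "spin": 0.12}, {"x": 0, "y": 0, "z": 0, "spin": 0}, {"x": 0, "y": 0, "z": 0, "spin": 0}]}}

```text
time_s: 41.2
position: [0.4318, -0.354, 0.1132]
tcp_rot: [[0.313, -0.076, 0.947], [-0.949, 0.011, 0.315], [-0.034, -0.997, -0.069]]
force: [0.2, 0.6, -0.7]
opening: 0.681
```

```bash
python3 st.py j3 top side; python3 st.py j3;python3 - <<'E'
from h import *
a=np.load("pics/side_j3.npy")[230:390,260:460,::-1]
cv2.imwrite("pics/j3a.png",cv2.resize(a,(750,600),interpolation=cv2.INTER_CUBIC))
E
```

```text
t 41.2 pos [ 431.8 -354.   113.2] jaw -71.72 tiltaxis [-0.076  0.011 -0.997] F [ 0.2  0.6 -0.7] op 59.3 qv [-0.3  0.4 -0.3 -0.2 -0.3 -0. ]
[-49.2  35.8  94.8  -3.6  52.8  24.7]
t 41.3 pos [ 431.9 -353.5  113.2] jaw -71.63 tiltaxis [-0.076  0.01  -0.997] F [ 0.   0.1 -1. ] op 59.6 qv [ 0.5 -0.2  0.1 -0.   0.1 -0.6]
[-49.2  35.8  94.8  -3.6  52.8  24.7]
```

View pics/j3a.png

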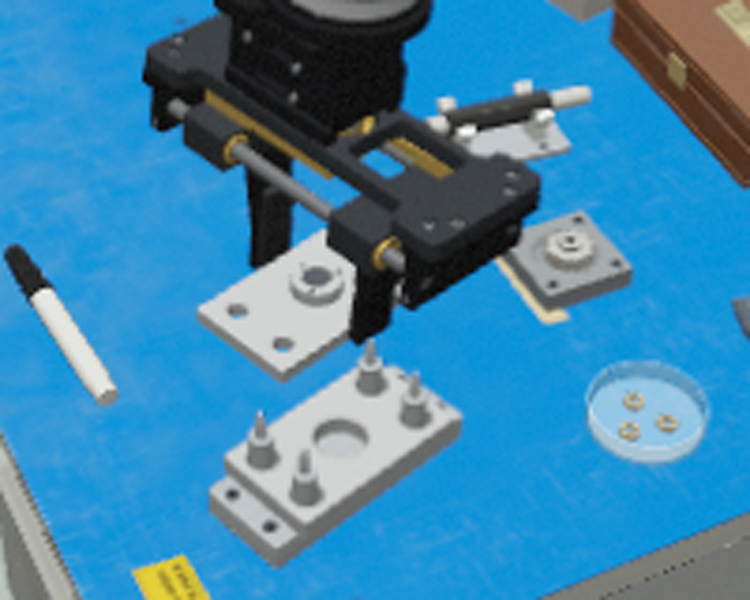

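Request:
{"method": "apply_moves", "body": {"steps": [{"x": 0, "y": -10, "z": 0, "spin": -0.024}, {"x": 0, "y": -10, "z": -6, "spin": 0}, {"x": 0, "y": -3, "z": -8, "spin": 0}, {"x": 0, "y": 0, "z": -5, "spin": 0}, {"x": 0, "y": 0, "z": 0, "spin": 0}, {"x": 0, "y": 0, "z": 0, "spin": 0}]}}

```text
time_s: 41.9
position: [0.4317, -0.3756, 0.0916]
tcp_rot: [[0.29, -0.077, 0.954], [-0.956, 0.015, 0.291], [-0.037, -0.997, -0.07]]
force: [0.1, 0.7, -0.6]
opening: 0.681
```

```bash
python3 st.py j4 top side; python3 st.py j4
```

```text
t 41.9 pos [ 431.7 -375.6   91.6] jaw -73.16 tiltaxis [-0.077  0.015 -0.997] F [ 0.1  0.7 -0.6] op 59.3 qv [ 0.1  0.6  0.4 -0.  -0.1  0. ]
[-50.7  38.5  93.3  -3.7  51.7  24.8]
t 42.0 pos [ 431.8 -375.5   91.9] jaw -73.15 tiltaxis [-0.077  0.015 -0.997] F [ 0.7  0.6 -0.8] op 59.4 qv [ 0.  -0.4 -0.2 -0.  -0.  -0. ]
[-50.7  38.5  93.3  -3.7  51.8  24.8]
```

Request:
{"method": "apply_moves", "body": {"steps": [{"x": 0.7, "y": -3.3, "z": -3, "spin": 0.003}, {"x": 0, "y": 0, "z": -5, "spin": 0}, {"x": 0, "y": 0, "z": 0, "spin": 0}, {"x": 0, "y": 0, "z": 0, "spin": 0}]}}

```text
time_s: 42.4
position: [0.4329, -0.379, 0.0838]
tcp_rot: [[0.293, -0.077, 0.953], [-0.955, 0.014, 0.295], [-0.036, -0.997, -0.069]]
force: [-1.0, 0.6, -1.2]
opening: 0.684
```

```bash
python3 st.py j5 top side; python3 st.py j5; cat > ov.py <<'E'
from h import *
P=[(sx*38,sy*16) for sx in(-1,1) for sy in(-1,1)]
def ov(tag,pc,pyaw,zt,out):
    im=np.load(f"pics/side_{tag}.npy").copy()
    big=cv2.resize(im[270:390,280:430,::-1],(750,600),interpolation=cv2.INTER_CUBIC)
    def draw(c,yaw,zt,r,pts,col,bias=(-2.0,.8)):
        A=np.linspace(0,2*np.pi,40)
        for (x,y) in pts:
            X=np.c_[x+r*np.cos(A),y+r*np.sin(A)];cs,sn=np.cos(yaw),np.sin(yaw)
            W=np.c_[X[:,0]*cs-X[:,1]*sn+c[0]+bias[0],X[:,0]*sn+X[:,1]*cs+c[1]+bias[1],np.full(40,zt)]/1e3
            uv=(w2p("side",W)-[280,270]+.5)*5-.5
            cv2.polylines(big,[np.round(uv).astype(int)],True,col,1)
    draw(pc,np.radians(pyaw),zt,5,P,(0,0,255));draw(pc,np.radians(pyaw),zt+8,13,[(0,0)],(0,0,255))
    g=(432.0,-378.9);yg=np.radians(17)
    draw(g,yg,44,6.5,P,(0,255,0));draw(g,yg,60,1,P,(255,0,255))
    cv2.imwrite(out,big)
E
python3 - <<'E'
from ov import *
s=read_state();p=s["position"]*1e3;R=s["tcp_rot"];j=np.degrees(np.arctan2(R[1,0],R[0,0]))
ov("j5",(p[0]-.46,p[1]-.14),j+90,p[2]-10.7+8,"pics/j5a.png")
E
```

```text
t 42.4 pos [ 432.9 -379.    83.8] jaw -72.93 tiltaxis [-0.077  0.014 -0.997] F [-1.   0.6 -1.2] op 59.5 qv [ 0.1  0.4  0.3  0.1 -0.  -0. ]
[-50.8  39.4  93.1  -3.7  51.   24.5]
t 42.5 pos [ 432.8 -378.9   83.8] jaw -72.93 tiltaxis [-0.077  0.014 -0.997] F [-0.5 -0.1 -1. ] op 59.4 qv [ 0.1 -0.1 -0.   0.  -0.   0.1]
[-50.8  39.3  93.1  -3.7  51.   24.5]
```

View pics/j5a.png

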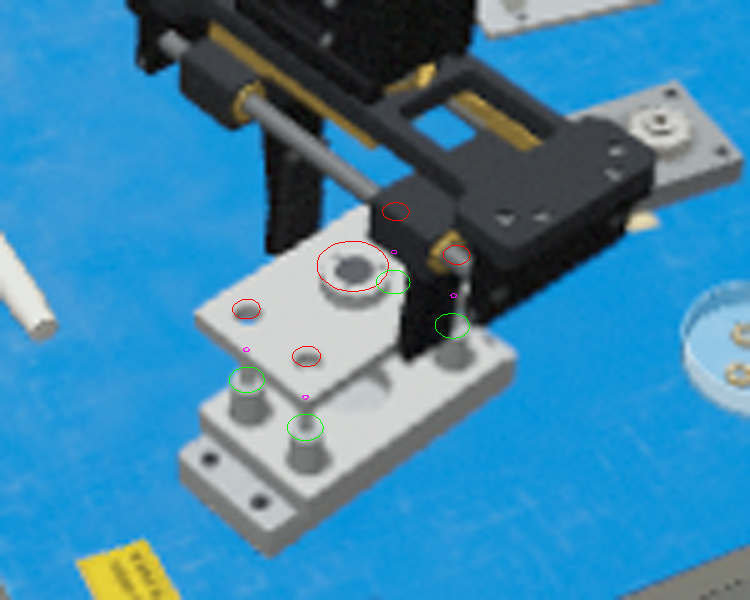

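Request:
{"method": "apply_moves", "body": {"steps": [{"x": -0.2, "y": 0, "z": -4, "spin": 0}, {"x": 0, "y": 0, "z": -4, "spin": 0}, {"x": 0, "y": 0, "z": -3, "spin": 0}, {"x": 0, "y": 0, "z": 0, "spin": 0}, {"x": 0, "y": 0, "z": 0, "spin": 0}]}}

```text
time_s: 43.0
position: [0.4325, -0.3788, 0.0719]
tcp_rot: [[0.293, -0.077, 0.953], [-0.955, 0.014, 0.295], [-0.036, -0.997, -0.069]]
force: [-0.1, -0.6, -1.1]
opening: 0.682
```

```bash
python3 st.py j6 top side; python3 st.py j6;python3 - <<'E'
from h import *
a=np.load("pics/side_j6.npy")[300:370,310:410,::-1]
cv2.imwrite("pics/j6a.png",cv2.resize(a,(800,560),interpolation=cv2.INTER_CUBIC))
E
```

```text
t 43.0 pos [ 432.5 -378.8   71.9] jaw -72.93 tiltaxis [-0.077  0.014 -0.997] F [-0.1 -0.6 -1.1] op 59.3 qv [-0.   0.2  0.  -0.  -0.  -0. ]
[-50.8  40.4  93.4  -3.8  49.6  24.6]
t 43.1 pos [ 432.6 -378.8   72. ] jaw -72.93 tiltaxis [-0.077  0.014 -0.997] F [-0.3 -0.9 -1. ] op 59.6 qv [-0.1 -0.2 -0.1  0.1 -0.1  0. ]
[-50.8  40.4  93.4  -3.8  49.6  24.6]
```

View pics/j6a.png

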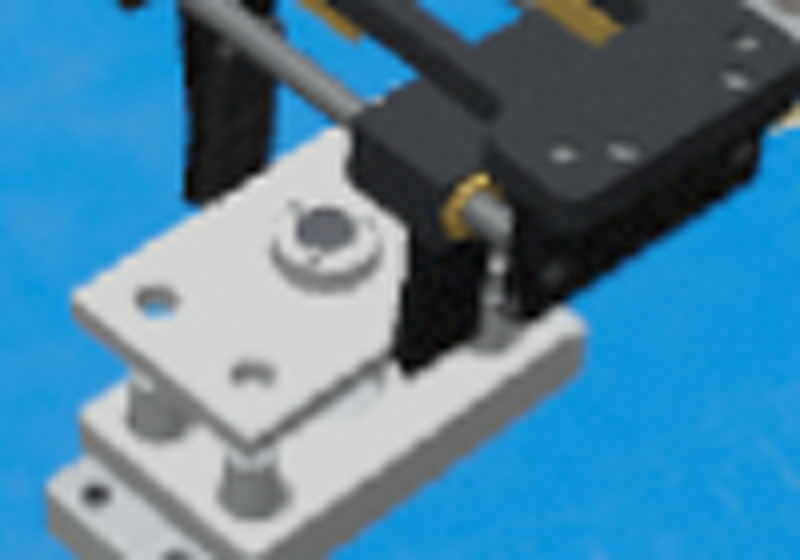

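Good alignment; continue gently, watching force.

Request:
{"method": "apply_moves", "body": {"steps": [{"x": 0, "y": 0, "z": -3, "spin": 0}, {"x": 0, "y": 0, "z": -3, "spin": 0}, {"x": 0, "y": 0, "z": 0, "spin": 0}]}}

```text
time_s: 43.4
position: [0.4327, -0.379, 0.0658]
tcp_rot: [[0.293, -0.076, 0.953], [-0.955, 0.013, 0.295], [-0.035, -0.997, -0.069]]
force: [0.4, 0.4, -2.3]
opening: 0.683
```

```bash
python3 st.py j7 top side; python3 st.py j7;python3 - <<'E'
from h import *
a=np.load("pics/side_j7.npy")[300:370,310:410,::-1]
cv2.imwrite("pics/j7a.png",cv2.resize(a,(800,560),interpolation=cv2.INTER_CUBIC))
E
```

```text
t 43.4 pos [ 432.7 -379.    65.8] jaw -72.93 tiltaxis [-0.076  0.013 -0.997] F [ 0.4  0.4 -2.3] op 59.4 qv [-0.  -0.1 -0.1 -0.   0.2 -0.1]
[-50.8  40.9  93.6  -3.9  48.9  24.7]
t 43.5 pos [ 432.8 -379.2   66.1] jaw -72.93 tiltaxis [-0.076  0.013 -0.997] F [ 0.4  0.4 -1.9] op 59.3 qv [-0.  -0.1 -0.3 -0.  -0.  -0. ]
[-50.8  40.9  93.6  -3.9  48.9  24.7]
```

View pics/j7a.png

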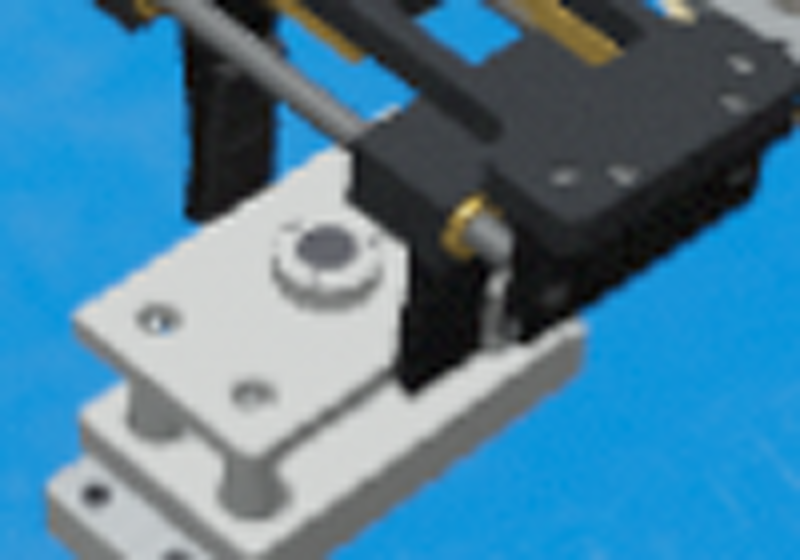

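Request:
{"method": "apply_moves", "body": {"steps": [{"x": -0.2, "y": 0.2, "z": -3, "spin": 0}, {"x": 0, "y": 0, "z": -3, "spin": 0}, {"x": 0, "y": 0, "z": 0, "spin": 0}]}}

```text
time_s: 43.8
position: [0.4327, -0.3789, 0.0597]
tcp_rot: [[0.293, -0.076, 0.953], [-0.955, 0.013, 0.295], [-0.035, -0.997, -0.069]]
force: [0.0, 0.7, -1.5]
opening: 0.679
```

```bash
python3 st.py j8 top side; python3 st.py j8;python3 - <<'E'
from h import *
a=np.load("pics/side_j8.npy")[300:370,310:410,::-1]
cv2.imwrite("pics/j8a.png",cv2.resize(a,(800,560),interpolation=cv2.INTER_CUBIC))
E
```

```text
t 43.8 pos [ 432.7 -378.9   59.7] jaw -72.94 tiltaxis [-0.076  0.013 -0.997] F [ 0.   0.7 -1.5] op 59.1 qv [ 0.  -0.2  0.   0.1  0.1  0. ]
[-50.8  41.5  93.8  -3.9  48.2  24.7]
t 43.9 pos [ 432.8 -379.1   60.1] jaw -72.93 tiltaxis [-0.075  0.012 -0.997] F [-0.3  0.1 -1.7] op 59.2 qv [ 0.  -0.2 -0.1  0.   0.1 -0. ]
[-50.8  41.4  93.7  -3.9  48.2  24.7]
```

View pics/j8a.png

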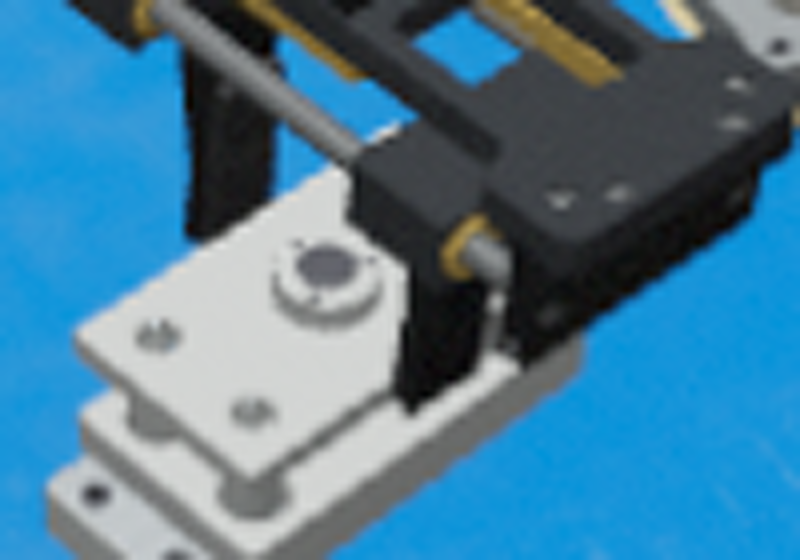

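Request:
{"method": "apply_moves", "body": {"steps": [{"x": 0, "y": 0, "z": -2, "spin": 0}, {"x": 0, "y": 0, "z": -2, "spin": 0}, {"x": 0, "y": 0, "z": 0, "spin": 0}]}}

```text
time_s: 44.2
position: [0.4328, -0.3791, 0.0558]
tcp_rot: [[0.293, -0.075, 0.953], [-0.955, 0.012, 0.295], [-0.034, -0.997, -0.068]]
force: [0.3, -0.4, -1.5]
opening: 0.68
```

Request:
{"method": "apply_moves", "body": {"steps": [{"x": 0, "y": 0, "z": -1, "spin": 0}, {"x": 0, "y": 0, "z": 0, "spin": 0}]}}

```text
time_s: 44.4
position: [0.4329, -0.3791, 0.0548]
tcp_rot: [[0.293, -0.075, 0.953], [-0.955, 0.012, 0.295], [-0.034, -0.997, -0.068]]
force: [-0.3, 0.5, 0.2]
opening: 0.681
```

```bash
python3 st.py j9 top side; python3 st.py j9;python3 - <<'E'
from h import *
a=np.load("pics/side_j9.npy")[300:370,310:410,::-1]
cv2.imwrite("pics/j9a.png",cv2.resize(a,(800,560),interpolation=cv2.INTER_CUBIC))
E
```

```text
t 44.4 pos [ 432.9 -379.1   54.8] jaw -72.93 tiltaxis [-0.075  0.012 -0.997] F [-0.3  0.5  0.2] op 59.2 qv [ 0.1 -0.1 -0.  -0.   0.1  0. ]
[-50.8  41.9  93.8  -3.9  47.6  24.8]
t 44.5 pos [ 432.9 -379.1   54.9] jaw -72.93 tiltaxis [-0.075  0.012 -0.997] F [ 0.8 -0.2 -0.3] op 59.3 qv [-0.1 -0.1 -0.1 -0.   0.   0.1]
[-50.8  41.9  93.8  -3.9  47.6  24.8]
```

View pics/j9a.png

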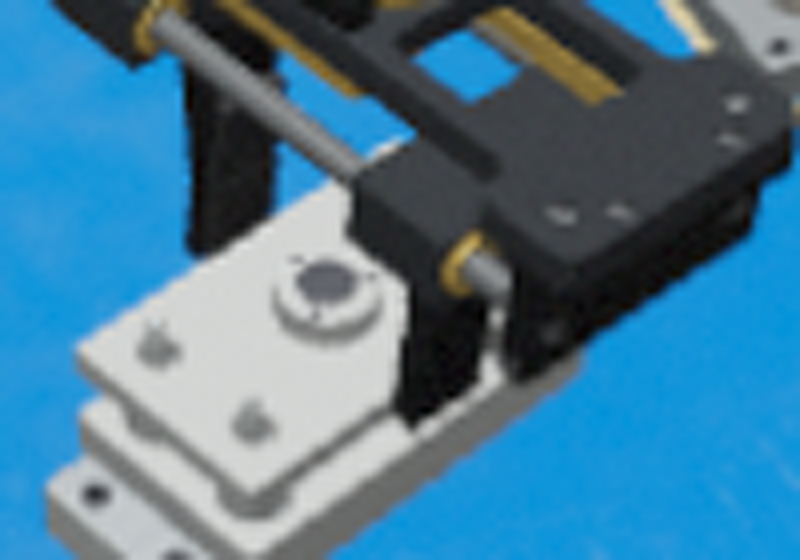

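Request:
{"method": "apply_moves", "body": {"steps": [{"x": 0, "y": 0, "z": -0.5, "spin": 0}, {"x": 0, "y": 0, "z": 0, "spin": 0}]}}

```text
time_s: 44.7
position: [0.4329, -0.3791, 0.0548]
tcp_rot: [[0.293, -0.075, 0.953], [-0.955, 0.012, 0.295], [-0.034, -0.997, -0.068]]
force: [-0.4, 0.8, -0.6]
opening: 0.682
```

Request:
{"method": "apply_moves", "body": {"steps": [{"x": 0, "y": 0, "z": 0, "spin": 0}, {"x": 0, "y": 0, "z": 0, "spin": 0}, {"x": 0, "y": 0, "z": 0, "spin": 0}, {"x": 0, "y": 0, "z": 10, "spin": 0}, {"x": 0, "y": 0, "z": 25, "spin": 0}, {"x": 0, "y": 0, "z": 40, "spin": 0}, {"x": 0, "y": 0, "z": 40, "spin": 0}, {"x": 0, "y": 0, "z": 0, "spin": 0}], "grip": 80}}

```text
time_s: 45.5
position: [0.4327, -0.3791, 0.175]
tcp_rot: [[0.293, -0.075, 0.953], [-0.955, 0.012, 0.295], [-0.034, -0.997, -0.068]]
force: [0.7, -0.4, -0.8]
opening: 0.922
```

Request:
{"method": "apply_moves", "body": {"steps": [{"x": -10, "y": -35, "z": 20, "spin": 0}, {"x": -15, "y": -45, "z": 10, "spin": 0}, {"x": -18, "y": -45, "z": 0, "spin": 0}, {"x": -18, "y": -40, "z": 0, "spin": 0}, {"x": -18, "y": -30, "z": 0, "spin": 0}, {"x": 0, "y": 0, "z": 0, "spin": 0}, {"x": 0, "y": 0, "z": 0, "spin": 0}]}}

```text
time_s: 46.2
position: [0.3498, -0.5787, 0.2097]
tcp_rot: [[0.297, -0.074, 0.952], [-0.954, 0.009, 0.298], [-0.03, -0.997, -0.068]]
force: [0.1, 0.6, -0.7]
opening: 0.92
```

```bash
python3 st.py k1 top side;python3 - <<'E'
from h import *
a=np.load("pics/side_k1.npy")[210:370,300:460,::-1];b=np.load("pics/top_k1.npy")[180:340,290:510,::-1]
cv2.imwrite("pics/k1a.png",cv2.resize(a,(600,600),interpolation=cv2.INTER_CUBIC));cv2.imwrite("pics/k1b.png",cv2.resize(b,(790,575),interpolation=cv2.INTER_CUBIC))
E
```

```text
t 46.2 pos [ 349.8 -578.7  209.7] jaw -72.72 tiltaxis [-0.074  0.009 -0.997] F [ 0.1  0.6 -0.7] op 80.1 qv [-2.   0.7 -1.  -1.2 -0.6 -0.3]
[-66.7  36.6  73.1  -3.9  72.4   7.2]
```

View pics/k1a.png

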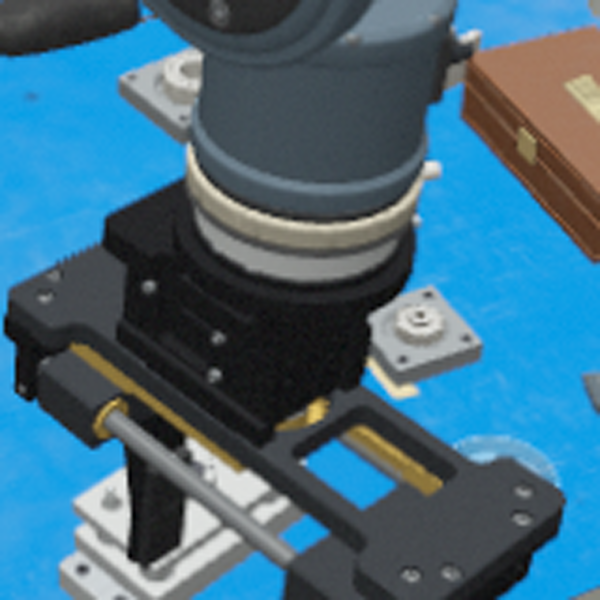

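View pics/k1b.png

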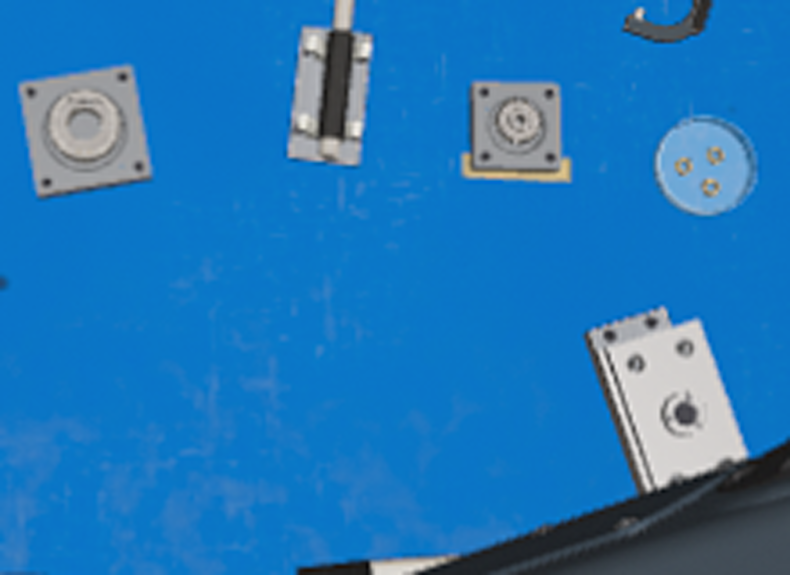

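Request:
{"method": "apply_moves", "body": {"steps": [{"x": -38, "y": -8, "z": 5, "spin": 0}, {"x": -45, "y": -8, "z": 0, "spin": 0}, {"x": -45, "y": -6, "z": 0, "spin": 0}, {"x": -40, "y": -6, "z": 0, "spin": 0}, {"x": -20, "y": 0, "z": 0, "spin": 0}, {"x": 0, "y": 0, "z": 0, "spin": 0}, {"x": 0, "y": 0, "z": 0, "spin": 0}]}}

```text
time_s: 47.0
position: [0.167, -0.5962, 0.215]
tcp_rot: [[0.315, -0.072, 0.946], [-0.949, 0.012, 0.316], [-0.034, -0.997, -0.064]]
force: [0.6, -0.3, -0.0]
opening: 0.92
```

```bash
python3 st.py k2 top side;python3 - <<'E'
from fit import *
a=np.load("pics/side_k2.npy")[210:390,310:460,::-1];b=np.load("pics/top_k2.npy")[180:340,290:510,::-1]
cv2.imwrite("pics/k2a.png",cv2.resize(a,(500,600),interpolation=cv2.INTER_CUBIC));cv2.imwrite("pics/k2b.png",cv2.resize(b,(790,575),interpolation=cv2.INTER_CUBIC))
K=np.load("pics/top_k2.npy")
E
```

```text
t 47.0 pos [ 167.  -596.2  215. ] jaw -71.64 tiltaxis [-0.072  0.012 -0.997] F [ 0.6 -0.3 -0. ] op 80.0 qv [ 0.2 -0.6  0.8 -0.1  0.2 -0.1]
[-82.7  31.5  82.5  -4.3  67.2  -9.4]
```

View pics/k2a.png

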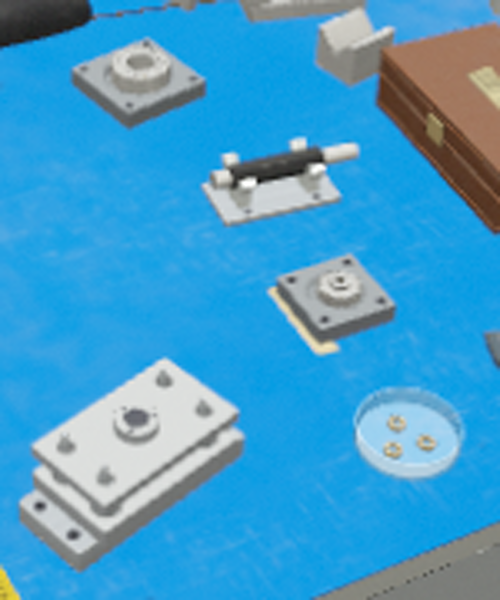

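View pics/k2b.png

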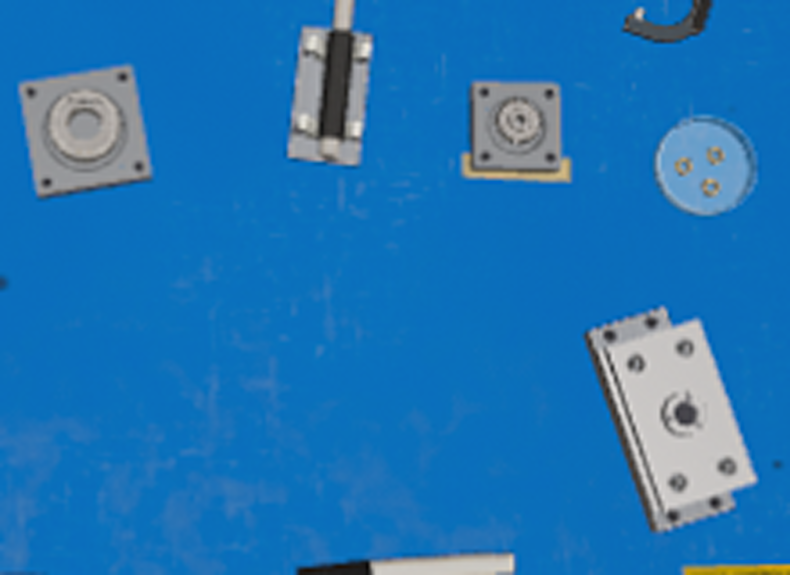

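```bash
python3 - <<'E'
from fit import *
import fit as F
im={c:np.load(f"pics/{c}_k2.npy") for c in("top","side")}
P4=P
for zc in(44,46,49):
    M["gauge"]=([box(-66,66,-26,26,0,18),box(-52,52,-30,30,18,30),box(-52,52,-30,30,zc,zc+8),cyl(0,0,13,zc+8,zc+16)]+[cyl(x,y,6.5,30,44) for x,y in P4]+[cyl(x,y,3,44,56) for x,y in P4],[])
    print(zc,[(c,np.round([q[0]*1e3,q[1]*1e3,np.degrees(q[2])],2),round(f,2)) for c in im for q,f,_ in [fit(c,im[c],"gauge",.431,-.379,.297)]])
for z in(15,18,21):
    M["rest"]=(M["rest"][0][:1]+[box(x-5,x+5,-16,16,6,18) for x in(-26,26)]+[np.c_[p[:,1],p[:,0],p[:,2]+z] for p in M["plug"][0]]+[np.c_[-p[:,1],p[:,0],p[:,2]+z] for p in []],[])
    # long plug end is at -y of gauge -> rest +x : mirror
    M["rest"]=(M["rest"][0][:3]+[np.c_[-p[:,1],p[:,0],p[:,2]+z] for p in M["plug"][0]],[])
    print(z,[(c,np.round([q[0]*1e3,q[1]*1e3,np.degrees(q[2])],2),round(f,2)) for c in im for q,f,_ in [fit(c,im[c],"rest",.642,-.176,-.125)]])
# dish motion
a=spotter.cut_out("sample_dish_center","top")[0]["mask"];ys,xs=np.nonzero(a);print("dish",xs.mean(),ys.mean())
d=np.abs(np.load("pics/top.npy").astype(int)-im["top"].astype(int)).sum(2);print("dish diff",d[210:242,470:504].max())
E
```

```text
44 [('top', array([ 431.94, -380.23,   16.98]), np.float64(20.03)), ('side', array([ 430.25, -378.49,   17.41]), np.float64(40.66))]
46 [('top', array([ 431.74, -380.08,   17.07]), np.float64(12.17)), ('side', array([ 430.13, -378.64,   17.63]), np.float64(74.71))]
49 [('top', array([ 431.73, -379.74,   17.1 ]), np.float64(6.03)), ('side', array([ 429.68, -379.11,   17.02]), np.float64(138.72))]
15 [('top', array([ 642.94, -176.73,   -7.82]), np.float64(7.71)), ('side', array([ 641.74, -174.3 ,   -7.01]), np.float64(40.22))]
18 [('top', array([ 642.93, -176.67,   -7.66]), np.float64(5.93)), ('side', array([ 641.31, -176.  ,   -7.78]), np.float64(35.96))]
21 [('top', array([ 642.9 , -176.67,   -7.51]), np.float64(4.36)), ('side', array([ 640.87, -177.26,   -9.46]), np.float64(51.16))]
dish 485.82537067545303 225.75947281713346
dish diff 16
```

```bash
python3 -c "
from rig import job,read_state
print(job.hand_in());print(read_state()['time_s'])"
```

```text
the job is handed in; nothing more can be done
None
the job is handed in; nothing more can be done
```

The station is loaded and handed in, at about 47 s of the 138 s. I set the ring gauge in the large seat, the gear blank in the small seat and the plug gauge in its yokes. Then the thick plate went onto the gauge base and the thin plate onto the pin shoulders, boss up.

**Last checks**
- **Pictures:** both final views show every part in place, with all four pins through the thin plate. The glass dish did not move between the first and last pictures, and the gripper was retracted, well clear of everything.
- **Seats and yokes:** gripper heights at release put the ring, the gear and the plug gauge within about 1 mm of their floors. I released the thick plate about 1 mm above its base, and the next picture shows it lying flat.
- **Thin plate:** the gripper height at release was within about 1 mm of the shoulder height, and its weight had come off the gripper.

**Checks that disagreed**
- **Thin plate height:** the side view fitted best at shoulder height, 44 mm above the work surface. The top view, which sees height poorly, fitted 46 and 49 mm better, possibly because the plate is shifted about 1 mm sideways within its hole clearance.
- **Plug gauge height:** the side view matched the 18 mm floor best, while the top view slightly favoured 21 mm.
- **Tool tilt:** the tool drifted up to about 4° from vertical during the run. The thick and thin plates hung a little tilted while carried, and both settled flat when placed.

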